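# Put a pattern weight away in the chest with the folding lid stay

## Robot

A 6-joint arm with a two-finger parallel gripper is mounted at the origin on the work surface. World frame = base frame: x ahead of the robot, y to its left, z up, the work surface at z = 0. Lengths are in mm, angles in rad, forces in N, time in s.
With the tool pointing down it reaches from about 350 to 775 mm from the base axis. Payload 7.3 kg.
Tool frame: the origin (TCP) lies on the mounting face of the last link; the fingertips stand 178 mm ahead of it and the grasp point (between the pads) lies 159 mm ahead of it (bot.grip_point_offset is the distance from the TCP to the grasp point, in mm); x points along the fingers, y is the direction in which the jaws open and shut, and the axes are right-handed (so a half turn about x gives the same grasp; the last joint's range is limited). The gripper opens to 92 mm and grips with 3 to 60 N. Pads are 19 mm wide; open, the fingers measure 130 mm over their backs; the gripper's body (75 mm by 190 mm) begins 47 mm behind the grasp point.
Start: joints at [-1.496, 0.342, 1.524, -0, 1.275, -0.146], TCP at [115, -512.253, 404.741] pointing down, gripper open.
Joint ranges: [-2.53, 2.53], [-0.77, 2.02], [0.04, 2.7], [-1, 4.14], [0.28, 2.66], [-3.11, 3.11]. Speed limits (rad/s): [2.57, 2.57, 3.14, 3.14, 3.14, 3.14].

## Interface

Orientations are given as [roll, pitch, yaw] about the fixed x, y, z axes, in that order (R = Rz(yaw) Ry(pitch) Rx(roll)).
In Python, from plant import bot gives the robot as it stands.
- The arm moves only by the tool arm_command, never from a script. Its argument "moves" is a list of rows, each a list of 5 numbers: the shift along the tool's x, y, z in cm, then the turn about the tool's x in degrees, then the opening, from 0 (shut) to 1 (fully open). A call has 1 to 10 rows; each row is the pose to reach, as a shift and turn from the pose measured when the call began, along the tool's axes at that moment; what a row does not reach only later rows make up. A row lasts 1/10 s, in which the tool goes at most 50 mm and 8.59 degrees, less where a joint would pass 70% of its speed; a pose out of reach is approached as far as the arm can. A call with a gripper value outside its range is refused whole. The fingers move at their own pace and stop on an object; the grip force is fixed at half the most. Time passes only in rows, so rows that repeat a pose let the fingers close. It gives the time, the measured TCP pose, the force and the opening at its end, in the units of the state.
- bot.get_obs(): the state, without advancing time (a new reading comes with each control period).
- bot.capture(name): name is "scene" or "top"; returns a dict with "frame" (400x640x3 uint8, blue, green, red), "K" (3x3 intrinsics, pixels), "origin" and "orientation" of the camera in the world. Camera axes: x right, y down, z forward; pixel columns grow to the right and rows downward; lengths in mm; the calibration is good to about 2 mm. A picture is of the moment at which its call begins. There is no depth.
- bot.close_job(): hands the job in, once; it reports no verdict.
The state is a dict: "time": time; "joint_positions": joint angles; "dq": joint speeds; "tau": joint torques, N m; "tool_pos": TCP position; "tcp_rot": TCP orientation; "contact_force": force on the tool from outside, world axes, zero at the start; "moment": the same for the moment, N m; "grip_width": finger opening in mm.
Only numpy, scipy, OpenCV 4.12 (cv2) and the standard library are available. Lean on these libraries where they do the work, as an engineer would, in place of code of your own. Each camera call takes 0.05 s, during which the arm holds its last target.

## Task

Put the knobbed steel pattern weight away in the wooden chest: raise the lid past the point where its folding stay locks, let it settle back so that it stands on the locked stay by itself, then stand the weight upright on the floor of the front compartment. After that close the chest: lift slightly to free the lock, fold the knee of the stay and bring the lid gently all the way down, never letting it fall and never forcing the stay against its lock or its end, and leave the other things on the table where they are.

Things in the scene. Friction and masses are not known exactly. Their poses are not given: they have to be found in the camera images.
- hinge (a point): Middle of the lid's hinge axis, at the far top edge of the fixed wooden chest (240 mm deep in x, 260 mm wide in y, 90 mm high, walls 10 mm). It does not move; its axes are the chest's: x from the chest's front to the hinge side, y along the hinge to the left (towards the stay), z up. It lies 90 mm above the table; the chest's front is 240 mm before it (-x).
- lid (a joint): Angle of the lid (240 x 260 x 10 mm, 0.35 to 0.7 kg), rad: 0 shut, growing as its front edge rises and swings back about the hinge. On the locked stay it rests at 1.12 to 1.36; in raising it must first go 0.04 to 0.16 further to lock, and the taut stay stops it 0.03 beyond that: chests are set differently, so feel for it. Not locked, it falls shut if let go.
- lid_bar (a point): Middle of the lid's steel bar handle: round, 12 mm thick, along the chest's y, 120 mm between its two legs, axis 35 mm off the lid's outer face (29 mm clear). With the lid shut it is 200 mm in front of the hinge axis and 45 mm above it. It turns with the lid; with the lid up it is on the lid's far side. About 15 N beyond the taut point damages the stay.
- knee_pin (a point): Grip point on the stay's finger pin: round, steel, 14 mm thick, 70 mm long, along y on the stay's knee, sticking out to the left of the chest, free all round; the point is 20 mm from its free end, 65 mm left of the chest's side. It lies 85 mm from both ends of the stay when seated; lid shut: 192 mm in front of the hinge axis, 20 to 29 mm below. The knee folds only up and forward.
- lid_pivot (a point): Upper end of the stay, on the lid's left edge 110 mm from the hinge axis; the foot is on the chest 110 mm before the axis, 40 to 58 mm below. To unlock, pull the pin away from the foot: it lifts the lid (2 to 4 N), is free to fold after 4 to 11 mm, stops 2.5 mm later. Then carry it in an arc about the foot, forward and down. About 10 N across the locked stay or 45 N past the stop damages it.
- chest_floor (a point): Middle of the floor of the chest's front compartment (140 mm in x, 240 mm in y, open above), 80 mm below the rim; axes as the hinge point. Behind the compartment is a 50 mm high divider; the space behind it is full.
- weight_knob (a point): Middle of the knob of the pattern weight, a turned steel piece standing on its base: base 52 mm across and 22 mm high, neck, then a knob 25 mm across from 40 to 56 mm above its underside; 58 mm high in all, about 0.45 kg. The point is 47 mm above the underside; z up along the weight. It stands to the right of the chest among other things.
- weight: The same pattern weight; origin at the centre of its underside.
- thread_cone: Bystander: pale cone of thread, 60 mm across, 108 mm high, origin under its centre, standing near the weight.
- pin_jar: Bystander: clear jar with a steel lid, 54 mm across, 60 mm high, origin under its centre, standing near the weight.
- shears: Bystander: tailor's shears with black handles, about 240 x 80 x 14 mm, lying to the left; origin at the screw.
- awl: Bystander: awl with a wooden handle, 150 mm long, lying in front of the chest.
- tape_roll: Bystander: roll of brown tape lying flat, 90 mm across, 22 mm high, to the far right.
- curve: Bystander: flat wooden pattern curve, about 320 x 20 x 4 mm, lying to the left.

How it is judged (in metres and radians):
On the way, in this order (a step that is already met when the one before it is completed fails the run):
1. the lid stands by itself on the locked stay, the hand off it (value of joint lid above 1 rad and contact force between the fingers and anything else below 0.2 N), for 0.3 s.
2. the weight stands released on the floor of the front compartment, the lid still locked open (x of weight_knob in the frame of chest_floor between -0.07 and 0.07 m and y of weight_knob in the frame of chest_floor between -0.12 and 0.12 m and z of weight_knob in the frame of chest_floor between 0.038 and 0.056 m and angle between weight_knob's own z axis and vertical below 0.15 rad and contact force between the fingers and weight below 0.2 N and value of joint lid above 1 rad), for 0.2 s.
3. the stay is freed and folding, the lid on its way down (value of joint lid between 0.3 and 0.9 rad), for 0.05 s.
At the end, for the whole second after the job is handed in: The lid is shut (within 0.03 rad), and the weight stands upright (within 0.15 rad), at rest and released, on the floor of the chest's front compartment (value of joint lid below 0.03 rad and x of weight_knob in the frame of chest_floor between -0.07 and 0.07 m and y of weight_knob in the frame of chest_floor between -0.12 and 0.12 m and z of weight_knob in the frame of chest_floor between 0.038 and 0.056 m and angle between weight_knob's own z axis and vertical below 0.15 rad and contact force between the fingers and weight below 0.2 N and linear speed of weight below 0.03 m/s); the robot touches nothing.
It fails at once if the stay is forced: more than 40 N between the heel and the lock lug (contact force between knee_c1 and sleeve_c3 above 40 N).
It fails at once if the stay is strained: more than 45 N between the knee pivot and the end of its slot (contact force between slot_c0 and sleeve_c2 above 45 N).
It fails at once if the lid falls (faster than 3.5 rad/s downward) (velocity of joint lid below -3.5 rad/s).
It fails at once if another thing on the table is moved more than 40 mm (distance of any of thread_cone, pin_jar, shears, awl, tape_roll, curve from where it was at the start of the episode above 0.04 m).
It also fails if it takes over 72 s, if anything falls off the work surface, if the arm or the gripper's body presses on something with over 40 N, if the wrist force passes 120 N, or if a joint passes its speed limit or range.

## Working session

There is one attempt and no reset: what is moved stays moved. The work goes in short steps, Python scripts to look and compute and a tool call to move; the robot and the scene stay as the last step left them, time stands still between calls to the robot, and variables do not carry over. Pictures are saved under pics/ and viewed, and the job is handed in when it is done.

Besides the shell and the picture viewer there is one more tool, called after ">>>" as a command line: name --pt "numbers of a row" for each row, then --argument value for the rest. arm_command: Moves the arm, as the interface text tells. Its arguments: {"type":"object","properties":{"moves":{"type":"array"}},"required":["moves"]}

```bash
ls; mkdir -p pics; python3 - <<'E'
from plant import bot
import cv2,numpy as np
for n in ["scene","top"]:
    c=bot.capture(n); cv2.imwrite(f"pics/{n}0.png",c["frame"]); print(n,c["K"],c["origin"],c["orientation"])
print(bot.get_obs(), bot.grip_point_offset)
E
```

```text
pics
scene [[385.09052088   0.         324.13517922]
 [  0.         385.09052088 202.65097669]
 [  0.           0.           1.        ]] [1096.27403765 -208.07006501  801.99253645] [-2.39787876 -0.01275106  1.2052568 ]
top [[392.84690334   0.         310.94790845]
 [  0.         392.84690334 199.82961107]
 [  0.           0.           1.        ]] [ 358.50838864   18.77629836 1129.80752377] [-2.99410563 -0.02200111 -1.5904666 ]
{'time': 0.1, 'joint_positions': array([-1.49597600e+00,  3.42652057e-01,  1.52488444e+00, -1.52360269e-05,
        1.27536136e+00, -1.46004141e-01]), 'dq': array([ 0.00092972, -0.00334255, -0.00041006, -0.00092751, -0.00017181,
        0.00100819]), 'tau': array([ 1.67986153e-03, -4.32004309e+01, -2.44695246e+01,  7.19317957e-02,
        5.26510400e-02, -5.70896111e-05]), 'tool_pos': array([ 115.0026213 , -512.14237343,  404.127736  ]), 'tcp_rot': array([-1.70563782,  1.56949104,  1.65678374]), 'contact_force': array([-1.32112707, -0.36917919, -0.33528134]), 'moment': array([-0.02018147,  0.02299794, -0.0323688 ]), 'grip_width': 91.76659963426238} 159.20000000000002
```

View pics/scene0.png

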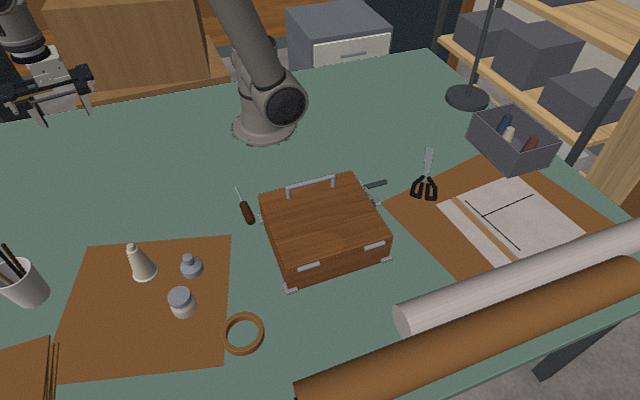

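View pics/top0.png

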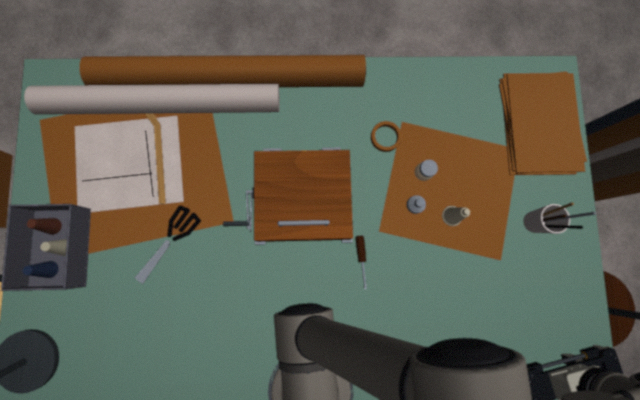

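The scene view shows the chest (lid bar near (312,187), stay pin near (375,184)), the knobbed weight at (190,265), the jar at (181,300) and the cone at (141,262). The top view shows the bar at (303,222), the pin at (236,223) and the weight at (416,205). Next I'll enlarge both.

```bash
cat > h.py <<'E'
from plant import bot
import cv2,numpy as np
from scipy.spatial.transform import Rotation as Rn
def cam(n,save=None):
    c=bot.capture(n)
    if save: cv2.imwrite(save,c["frame"])
    return c
def ray(c,u,v):
    R=Rn.from_euler('xyz',c["orientation"]).as_matrix()
    d=R@np.linalg.inv(c["K"])@np.array([u,v,1.]); return np.array(c["origin"]),d/np.linalg.norm(d)
def at_z(c,u,v,z):
    o,d=ray(c,u,v); return o+d*(z-o[2])/d[2]
def proj(c,p):
    R=Rn.from_euler('xyz',c["orientation"]).as_matrix()
    q=c["K"]@(R.T@(np.array(p)-c["origin"])); return q[:2]/q[2]
def tri(rs):
    A=np.zeros((3,3));b=np.zeros(3)
    for o,d in rs:
        P=np.eye(3)-np.outer(d,d);A+=P;b+=P@o
    p=np.linalg.solve(A,b); return p,[np.linalg.norm((np.eye(3)-np.outer(d,d))@(p-o)) for o,d in rs]
def crop(src,out,x,y,w,h,s):
    f=src if not isinstance(src,str) else cv2.imread(src)
    cv2.imwrite(out,cv2.resize(f[y:y+h,x:x+w],None,fx=s,fy=s,interpolation=cv2.INTER_CUBIC))
def tool():
    o=bot.get_obs();R=Rn.from_euler('xyz',o["tcp_rot"]).as_matrix();return o,R
E
python3 - <<'E'
from h import *
crop("pics/top0.png","pics/t1.png",215,135,155,120,5)
crop("pics/top0.png","pics/t2.png",365,115,155,120,5)
crop("pics/scene0.png","pics/s1.png",225,160,190,140,4)
crop("pics/scene0.png","pics/s2.png",100,225,160,120,5)
o,R=tool();print(R.round(3))
E
```

```text
[[-0.     0.219 -0.976]
 [ 0.001 -0.976 -0.219]
 [-1.    -0.001 -0.   ]]
```

View pics/t1.png

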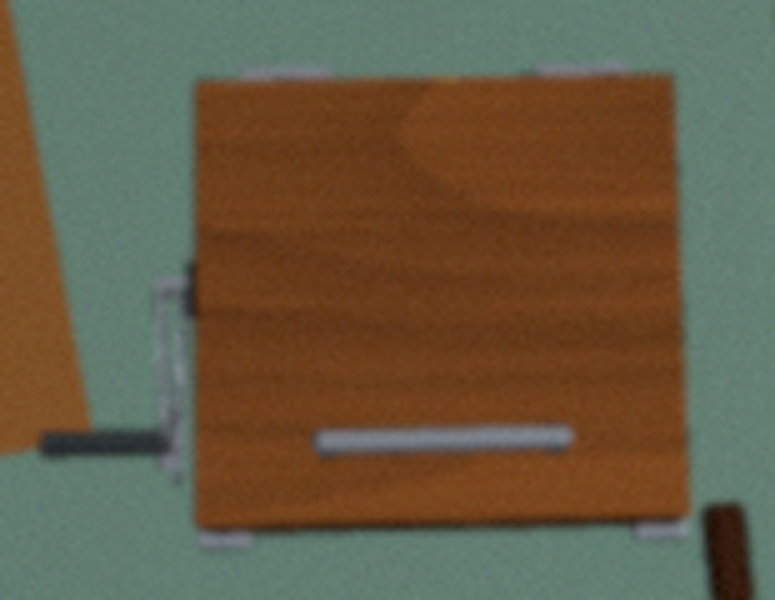

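View pics/t2.png

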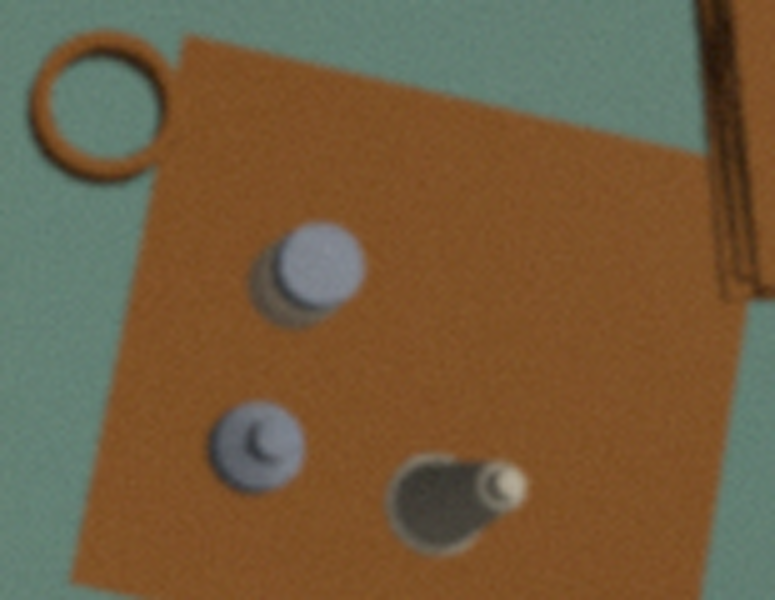

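View pics/s1.png

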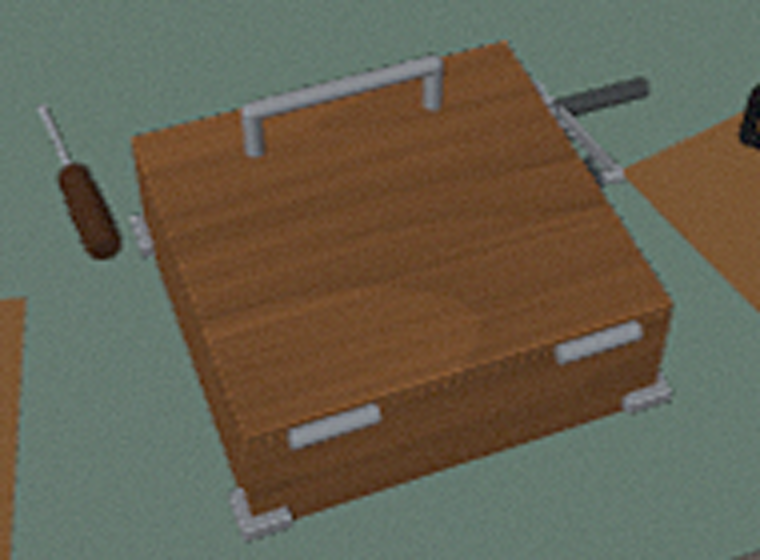

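View pics/s2.png

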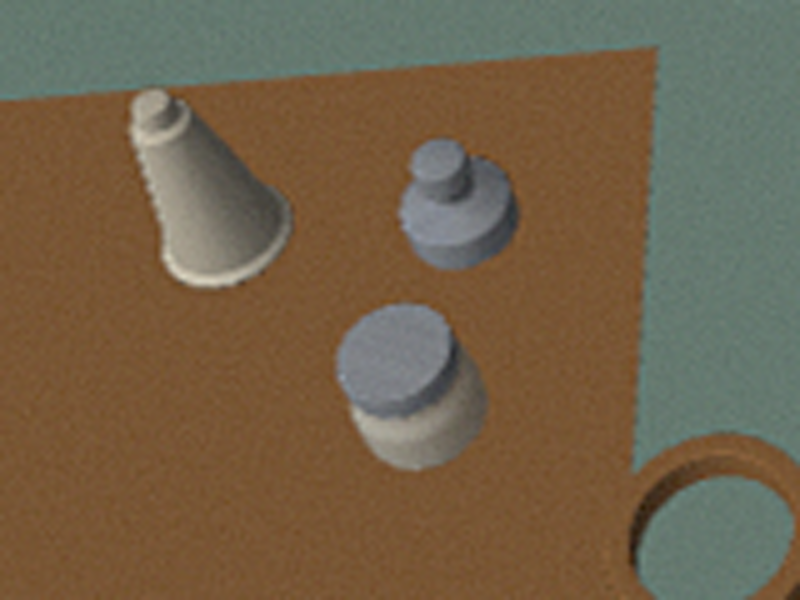

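```bash
python3 - <<'E'
from h import *
c=cam("top"); s=cam("scene")
f=lambda u,v,x0,y0,k:((u+.5)/k-.5+x0,(v+.5)/k-.5+y0)
for u,v in [(196,79),(673,76),(688,517),(198,525)]: print("lid",at_z(c,*f(u,v,215,135,5),100).round(1))
for u,v in [(508,42),(134,138),(250,436),(670,303)]: print("lidS",at_z(s,*f(u,v,225,160,4),100).round(1))
for u,v in [(316,440),(573,437)]: print("bar",at_z(c,*f(u,v,215,135,5),137).round(1))
for u,v in [(249,110),(435,65)]: print("barS",at_z(s,*f(u,v,225,160,4),137).round(1))
for z in(61,65,70):
  print("pin",z,[at_z(c,*f(u,v,215,135,5),z).round(1) for u,v in[(40,442),(170,441)]],[at_z(s,*f(u,v,225,160,4),z).round(1) for u,v in[(648,88),(562,104)]])
print("pin tri",tri([ray(c,*f(40,442,215,135,5)),ray(s,*f(648,88,225,160,4))]))
print("knob",at_z(c,*f(264,441,365,115,5),58).round(1),at_z(s,*f(440,158,100,225,5),58).round(1))
print("base",at_z(c,*f(257,447,365,115,5),22).round(1))
print("jar",at_z(c,*f(321,266,365,115,5),60).round(1),at_z(s,*f(396,345,100,225,5),60).round(1))
print("cone",at_z(c,*f(508,486,365,115,5),108).round(1),at_z(c,*f(435,503,365,115,5),0).round(1),at_z(s,*f(152,104,100,225,5),108).round(1))
E
```

```text
lid [648.1 144.3 100. ]
lid [ 646.3 -113.2  100. ]
lid [ 408.2 -113.   100. ]
lid [408.8 142.9 100. ]
lidS [410.9 143.  100. ]
lidS [ 411.4 -114.5  100. ]
lidS [ 647.8 -111.5  100. ]
lidS [646.3 141.5 100. ]
bar [448.8  79.  137. ]
bar [448.  -51.2 137. ]
barS [448.6 -48.2 137. ]
barS [450.7  72.9 137. ]
pin 61 [array([457.2, 233.2,  61. ]), array([456.5, 162.9,  61. ])] [array([449.1, 234.5,  61. ]), array([442.8, 172. ,  61. ])]
pin 65 [array([456.8, 232.4,  65. ]), array([456.1, 162.3,  65. ])] [array([452.6, 232.1,  65. ]), array([446.3, 170. ,  65. ])]
pin 70 [array([456.4, 231.4,  70. ]), array([455.7, 161.6,  70. ])] [array([457. , 229.1,  70. ]), array([450.7, 167.4,  70. ])]
pin tri (array([456.13730131, 230.74595985,  68.8711823 ]), [np.float64(0.9010978219677961), np.float64(0.9010978219675765)])
knob [ 504.1 -302.9   58. ] [ 508.2 -311.3   58. ]
base [ 505.6 -309.5   22. ]
jar [ 602.4 -340.5   60. ] [ 601.3 -341.5   60. ]
cone [ 471.2 -416.2  108. ] [ 473.9 -418.5    0. ] [ 474.4 -418.9  108. ]
```

```bash
cat >> h.py <<'E'
def go(x,y,z,yaw=None):
    """grasp point goal (world mm)"""
    o,R=tool(); g=o["tool_pos"]+R[:,0]*159.2
    sh=R.T@(np.array([x,y,z])-g)/10
    cy=np.degrees(np.arctan2(R[1,1],R[0,1]))
    print("t",round(o["time"],2),"grip",g.round(1),"yaw",round(cy,2),"F",o["contact_force"].round(1),"w",round(o["grip_width"],1))
    print("shift cm",sh.round(2),"turn", None if yaw is None else round(-((yaw-cy+180)%360-180),2))
E
python3 - <<'E'
from h import *
go(400,-200,245,0); go(449,13,200,0)
E
```

```text
t 0.2 grip [ 115.  -512.   245.1] yaw -77.35 F [ 0.4 -0.  -0.5] w 92.1
shift cm [  0.04 -24.2  -34.64] turn -77.35
t 0.2 grip [ 115.  -512.   245.1] yaw -77.35 F [ 0.4 -0.  -0.5] w 92.1
shift cm [  4.56 -43.91 -44.09] turn -77.35
```

>>> arm_command --pt "0 -2.4 -3.5 -8 0.5" --pt "0 -4.8 -7 -16 0.5" --pt "0 -7.2 -10.5 -24 0.5" --pt "0 -9.6 -14 -32 0.5" --pt "0 -12 -17.5 -40 0.5" --pt "0 -14.4 -21 -48 0.5" --pt "0 -16.8 -24.5 -56 0.5" --pt "0 -19.2 -28 -64 0.5" --pt "0 -21.6 -31.5 -72 0.5" --pt "0 -24.2 -34.6 -77.35 0.5"

```text
time: 1.2
tool_pos: [400.7, -198.8, 404.6]
tcp_rot: [2.774, 1.57, 1.209]
contact_force: [0.6, -0.6, 0.3]
grip_width: 46.1
```

```bash
python3 -c "
from h import *
go(449,13,200,0)"
```

```text
t 1.2 grip [ 400.7 -198.7  245.4] yaw 0.3 F [ 0.6 -0.6  0.3] w 46.1
shift cm [  4.56   4.94 -21.14] turn 0.3
```

>>> arm_command --pt "0.5 0.8 -4 0 0.5" --pt "1 1.6 -8 0 0.5" --pt "1.5 2.4 -12 0 0.5" --pt "2.5 3.5 -16 0.3 0.5" --pt "4 4.9 -21.1 0.3 0.5" --pt "5 4.9 -21.1 0.3 0.5" --pt "5 4.9 -21.1 0.3 0.5"

```text
time: 1.9
tool_pos: [448.2, 13.5, 353.3]
tcp_rot: [-1.848, 1.567, 2.868]
contact_force: [-0.5, -0.7, -0.1]
grip_width: 45.9
```

```bash
python3 -c "
from h import *
go(449,13,138,0)
c=cam('scene','pics/s3.png');t=cam('top','pics/t3.png')
crop(c['frame'],'pics/s3c.png',225,60,190,140,4)"
```

```text
t 1.9 grip [447.7  13.7 194.1] yaw 0.2 F [-0.5 -0.7 -0.1] w 45.9
shift cm [5.61 0.15 0.07] turn 0.2
```

View pics/s3c.png

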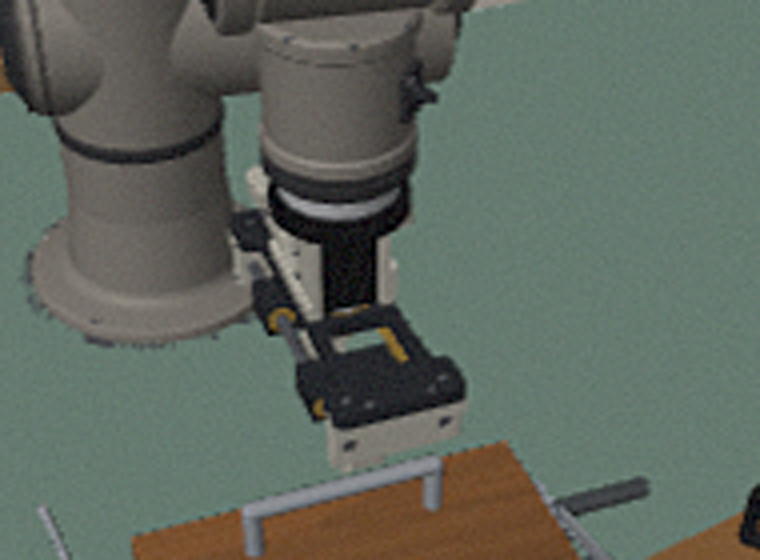

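The crop shows the gripper centred over the bar, with its jaws along x. I'll descend and close on it.

>>> arm_command --pt "2 0.1 0.1 0.2 0.5" --pt "4 0.1 0.1 0.2 0.5" --pt "5.6 0.1 0.1 0.2 0.5" --pt "5.6 0.1 0.1 0.2 0.5" --pt "5.6 0.1 0.1 0.2 0.05" --pt "5.6 0.1 0.1 0.2 0.05" --pt "5.6 0.1 0.1 0.2 0.05" --pt "5.6 0.1 0.1 0.2 0.05" --pt "5.6 0.1 0.1 0.2 0.05"

```text
time: 2.9
tool_pos: [447.7, 10.8, 298.7]
tcp_rot: [-1.597, 1.564, 3.112]
contact_force: [-6.2, -2.6, 11.4]
grip_width: 11.1
```

```bash
cat >> h.py <<'E'
H=np.array([648.,15.,90.])
def bar(th,r=200.,h=45.):
    return H[0]-r*np.cos(th)+h*np.sin(th), H[2]+r*np.sin(th)+h*np.cos(th)
def plan(ths,dz):
    o,R=tool(); g=o["tool_pos"]+R[:,0]*159.2
    for t in ths:
        x,z=bar(t); print(t,(R.T@(np.array([x,g[1],z+dz])-g)/10).round(2))
E
python3 -c "
from h import *
go(449,13,138,0)
plan(np.arange(.03,.34,.03),3)"
```

```text
t 2.9 grip [446.6  10.9 139.5] yaw -0.16 F [-6.2 -2.6 11.4] w 11.1
shift cm [ 0.15  0.24 -0.22] turn -0.16
0.03 [-0.45  0.28 -0.  ]
0.06 [-1.04  0.43 -0.  ]
0.09 [-1.63  0.61 -0.  ]
0.12 [-2.21  0.8  -0.  ]
0.15 [-2.79  1.01 -0.  ]
0.18 [-3.36  1.24 -0.  ]
0.21 [-3.93  1.49 -0.  ]
0.24 [-4.48  1.75 -0.01]
0.27 [-5.03  2.03 -0.01]
0.30000000000000004 [-5.57  2.32 -0.01]
0.32999999999999996 [-6.1   2.63 -0.01]
```

```bash
cat >> h.py <<'E'
def plan2(ths,th0,H0=None):
    "relative from current pose assumed at lid th0"
    o,R=tool()
    x0,z0=bar(th0)
    for t in ths:
        x,z=bar(t); print(round(t,3),(R.T@np.array([x-x0,0,z-z0])/10).round(2))
def lidang():
    "lid angle from grip point assuming bar held, two ways"
    o,R=tool(); g=o["tool_pos"]+R[:,0]*159.2
    print("t",round(o["time"],2),"g",g.round(1),"F",o["contact_force"].round(1),"w",round(o["grip_width"],1))
    for dz in (0,2,4.5,7):
        v=np.array([g[0]-646.6,g[2]-dz-90]); r=np.hypot(*v); th=np.pi-np.arctan2(v[1],v[0])-np.arctan2(45,200)
        print("  dz",dz,"th",round(th,4),"r",round(r,1),"exp 205")
E
python3 -c "
from h import *
lidang()
plan2(np.arange(.08,.81,.08),0)"
```

```text
t 2.9 g [446.6  10.9 139.5] F [-6.2 -2.6 11.4] w 11.1
  dz 0 th 0.0215 r 206.0 exp 205
  dz 2 th 0.0121 r 205.5 exp 205
  dz 4.5 th 0.0002 r 205.0 exp 205
  dz 7 th -0.0117 r 204.4 exp 205
0.08 [-1.59  0.41 -0.  ]
0.16 [-3.14  0.95 -0.  ]
0.24 [-4.64  1.61 -0.01]
0.32 [-6.08  2.39 -0.01]
0.4 [-7.46  3.28 -0.01]
0.48 [-8.76  4.28 -0.01]
0.56 [-9.97  5.38 -0.02]
0.64 [-11.1    6.57  -0.02]
0.72 [-12.13   7.85  -0.02]
0.8 [-13.05   9.2   -0.03]
```

>>> arm_command --pt "-0.8 0.2 0 0 0.05" --pt "-1.6 0.4 0 0 0.05" --pt "-3.1 0.95 0 0 0.05" --pt "-4.6 1.6 0 0 0.05" --pt "-6.1 2.4 0 0 0.05" --pt "-7.5 3.3 0 0 0.05" --pt "-8.8 4.3 0 0 0.05" --pt "-10 5.4 0 0 0.05" --pt "-11.1 6.6 0 0 0.05" --pt "-11.1 6.6 0 0 0.05"

```text
time: 3.9
tool_pos: [513.9, 10.9, 411.8]
tcp_rot: [-1.595, 1.561, 3.115]
contact_force: [-12.5, 1.0, 8.7]
grip_width: 11.3
```

```bash
python3 -c "
from h import *
lidang()
c=cam('scene','pics/s4.png')
"
```

```text
t 3.9 g [512.3  11.  252.6] F [-12.5   1.    8.7] w 11.3
  dz 0 th 0.659 r 210.9 exp 205
  dz 2 th 0.6529 r 209.4 exp 205
  dz 4.5 th 0.6452 r 207.4 exp 205
  dz 7 th 0.6373 r 205.5 exp 205
```

View pics/s4.png

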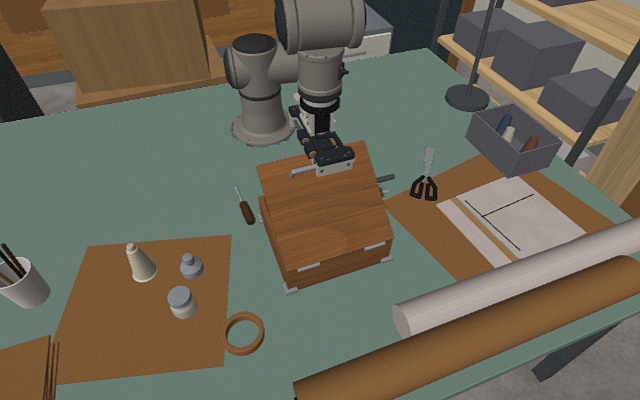

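```bash
python3 -c "
from h import *
plan2(np.arange(.70,1.13,.05),.645)
"
```

```text
0.7 [-0.72  0.87 -0.  ]
0.75 [-1.32  1.7  -0.  ]
0.8 [-1.89  2.55 -0.01]
0.85 [-2.41  3.43 -0.01]
0.9 [-2.89  4.34 -0.01]
0.95 [-3.32  5.27 -0.01]
1.0 [-3.71  6.22 -0.01]
1.05 [-4.05  7.18 -0.02]
1.1 [-4.34  8.17 -0.02]
```

>>> arm_command --pt "-0.7 0.85 0 0 0.05" --pt "-1.3 1.7 0 0 0.05" --pt "-1.9 2.55 0 0 0.05" --pt "-2.4 3.4 0 0 0.05" --pt "-2.9 4.3 0 0 0.05" --pt "-3.3 5.3 0 0 0.05" --pt "-3.7 6.2 0 0 0.05" --pt "-4.05 7.2 0 0 0.05" --pt "-4.05 7.2 0 0 0.05"

```text
time: 4.85
tool_pos: [585.9, 11.0, 452.9]
tcp_rot: [-1.588, 1.561, 3.123]
contact_force: [-4.4, -0.1, 6.3]
grip_width: 10.6
```

```bash
python3 -c "
from h import *
lidang()
plan2(np.arange(1.07,1.25,.02),1.045)
c=cam('scene','pics/s5.png')
crop(c['frame'],'pics/s5c.png',225,60,190,140,4)
"
```

```text
t 4.85 g [584.4  11.  293.7] F [-4.4 -0.1  6.3] w 10.6
  dz 0 th 1.0531 r 213.0 exp 205
  dz 2 th 1.0503 r 211.1 exp 205
  dz 4.5 th 1.0468 r 208.7 exp 205
  dz 7 th 1.0432 r 206.3 exp 205
1.07 [-0.15  0.49 -0.  ]
1.09 [-0.27  0.88 -0.  ]
1.11 [-0.37  1.28 -0.  ]
1.13 [-0.47  1.68 -0.  ]
1.15 [-0.56  2.08 -0.  ]
1.17 [-0.64  2.48 -0.  ]
1.19 [-0.71  2.88 -0.01]
1.21 [-0.78  3.29 -0.01]
1.23 [-0.83  3.69 -0.01]
```

View pics/s5c.png

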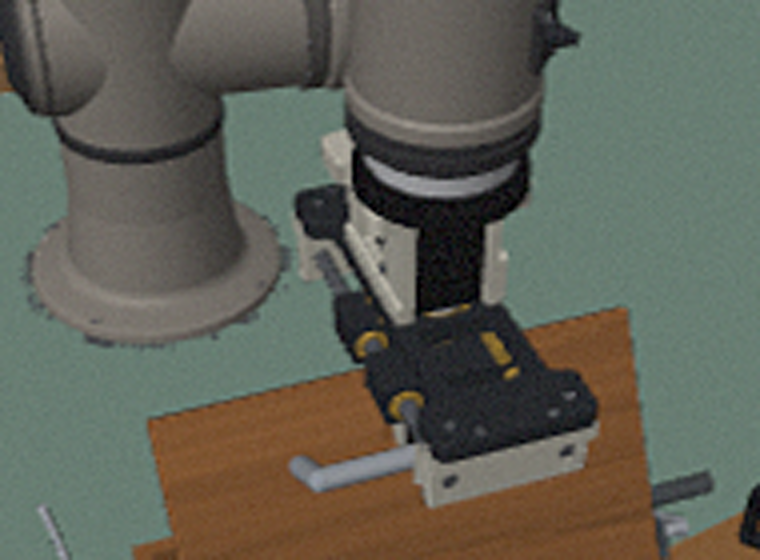

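>>> arm_command --pt "-0.15 0.5 0 0 0.05" --pt "-0.35 1.3 0 0 0.05" --pt "-0.55 2.1 0 0 0.05" --pt "-0.7 2.9 0 0 0.05" --pt "-0.85 3.7 0 0 0.05" --pt "-0.85 3.7 0 0 0.05"

```text
time: 5.5
tool_pos: [623.8, 11.0, 461.4]
tcp_rot: [-1.584, 1.563, 3.127]
contact_force: [-2.1, -0.7, 4.6]
grip_width: 11.3
```

```bash
python3 -c "
from h import *
lidang()
plan2(np.arange(1.24,1.50,.02),1.22)
c=cam('scene','pics/s6.png')
crop(c['frame'],'pics/s6c.png',300,60,190,140,4)
"
```

```text
t 5.5 g [622.5  11.  302.2] F [-2.1 -0.7  4.6] w 11.3
  dz 0 th 1.2364 r 213.6 exp 205
  dz 2 th 1.2353 r 211.6 exp 205
  dz 4.5 th 1.234 r 209.1 exp 205
  dz 7 th 1.2326 r 206.7 exp 205
1.24 [-0.05  0.41 -0.  ]
1.26 [-0.1   0.81 -0.  ]
1.28 [-0.13  1.22 -0.  ]
1.3 [-0.16  1.63 -0.  ]
1.32 [-0.18  2.04 -0.  ]
1.34 [-0.19  2.45 -0.  ]
1.36 [-0.19  2.86 -0.  ]
1.38 [-0.19  3.27 -0.01]
1.4 [-0.17  3.68 -0.01]
1.42 [-0.15  4.09 -0.01]
1.44 [-0.12  4.5  -0.01]
1.46 [-0.09  4.91 -0.01]
1.48 [-0.04  5.31 -0.01]
```

View pics/s6c.png

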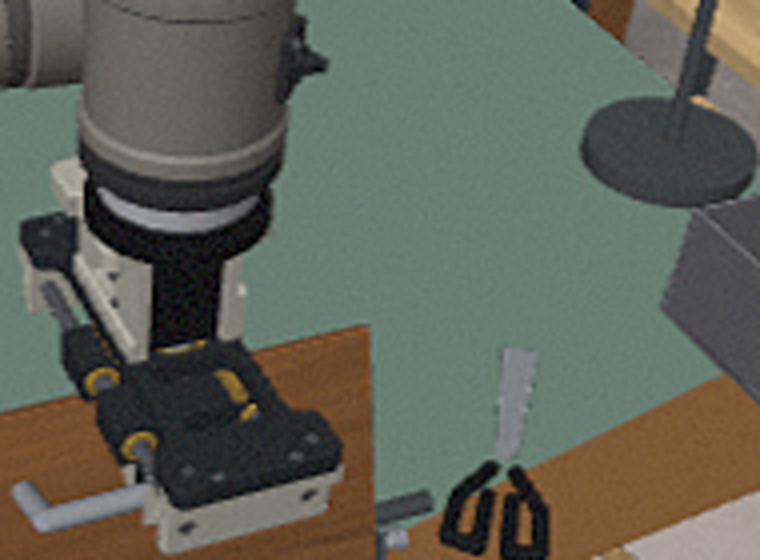

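>>> arm_command --pt "-0.05 0.4 0 0 0.05" --pt "-0.1 0.8 0 0 0.05" --pt "-0.13 1.2 0 0 0.05" --pt "-0.13 1.2 0 0 0.05"

```text
time: 5.95
tool_pos: [635.8, 11.0, 462.4]
tcp_rot: [-1.589, 1.563, 3.122]
contact_force: [-1.4, 0.2, 0.9]
grip_width: 10.9
```

```bash
python3 -c "
from h import *
lidang()
"
```

```text
t 5.95 g [634.5  11.  303.2] F [-1.4  0.2  0.9] w 10.9
  dz 0 th 1.2929 r 213.5 exp 205
  dz 2 th 1.2924 r 211.5 exp 205
  dz 4.5 th 1.2917 r 209.0 exp 205
  dz 7 th 1.291 r 206.5 exp 205
```

Force is low, so I'll continue in 6 mm steps, then smaller ones.

>>> arm_command --pt "-0.03 0.3 0 0 0.05" --pt "-0.03 0.6 0 0 0.05" --pt "-0.03 0.6 0 0 0.05"

```text
time: 6.25
tool_pos: [642.2, 11.0, 462.5]
tcp_rot: [-1.603, 1.563, 3.108]
contact_force: [-1.7, 0.0, 0.4]
grip_width: 10.9
```

>>> arm_command --pt "-0.02 0.3 0 0 0.05" --pt "-0.02 0.5 0 0 0.05" --pt "-0.02 0.5 0 0 0.05"

```text
time: 6.55
tool_pos: [647.4, 10.9, 462.7]
tcp_rot: [-1.607, 1.563, 3.103]
contact_force: [-1.5, -0.5, 1.3]
grip_width: 11.0
```

>>> arm_command --pt "0 0.3 0 0 0.05" --pt "0 0.5 0 0 0.05" --pt "0 0.5 0 0 0.05"

```text
time: 6.85
tool_pos: [652.7, 10.9, 462.6]
tcp_rot: [-1.612, 1.564, 3.099]
contact_force: [0.1, -0.3, 1.9]
grip_width: 10.9
```

```bash
python3 -c "
from h import *
lidang()
c=cam('scene','pics/s7.png')
crop(c['frame'],'pics/s7c.png',300,100,160,120,5)
t=cam('top','pics/t7.png');crop(t['frame'],'pics/t7c.png',200,130,160,120,5)
"
```

```text
t 6.85 g [651.6  11.  303.4] F [ 0.1 -0.3  1.9] w 10.9
  dz 0 th 1.3731 r 213.4 exp 205
  dz 2 th 1.3733 r 211.4 exp 205
  dz 4.5 th 1.3736 r 208.9 exp 205
  dz 7 th 1.3739 r 206.4 exp 205
```

View pics/s7c.png

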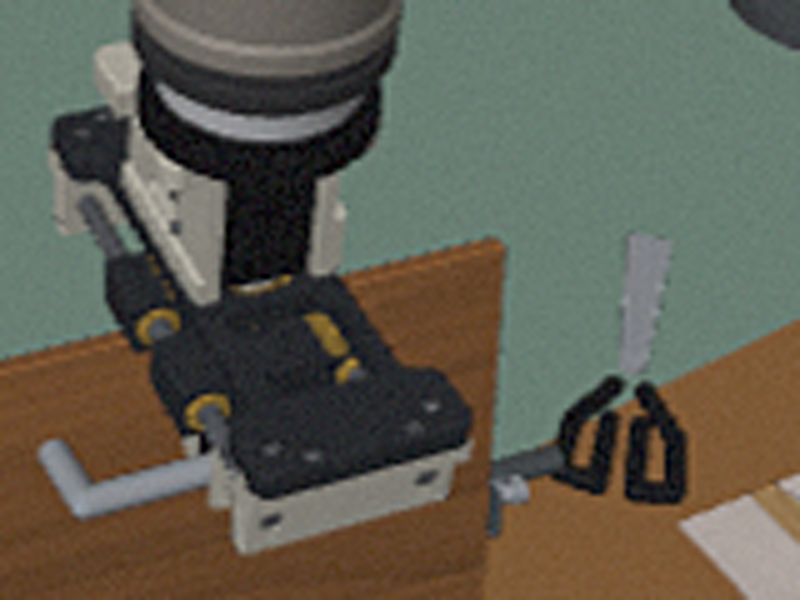

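View pics/t7c.png

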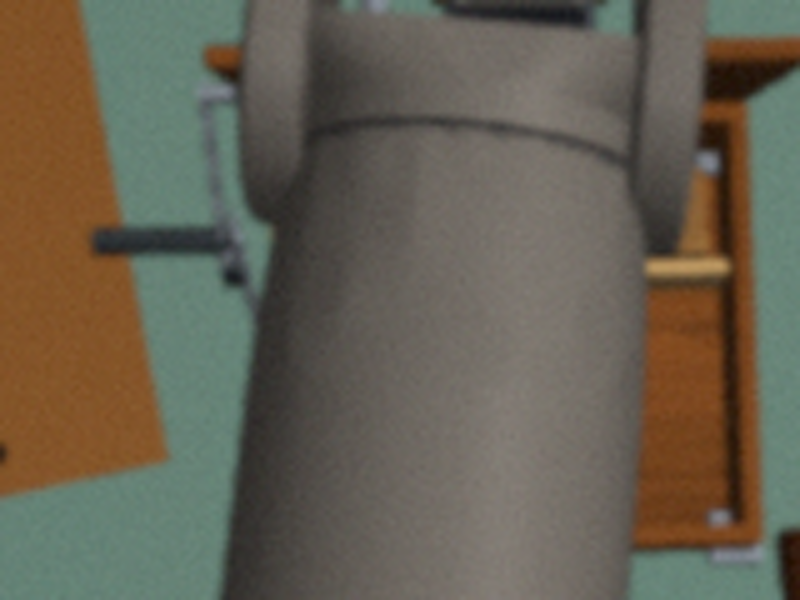

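The top view shows the stay nearly straight, with the pin at crop (160,241). I'll continue in small steps.

>>> arm_command --pt "0 0.4 0 0 0.05" --pt "0 0.4 0 0 0.05"

```text
time: 7.15
tool_pos: [657.0, 10.9, 462.6]
tcp_rot: [-1.621, 1.564, 3.089]
contact_force: [-0.7, -0.5, 1.5]
grip_width: 10.7
```

>>> arm_command --pt "0 0.4 0 0 0.05" --pt "0 0.4 0 0 0.05"

```text
time: 7.35
tool_pos: [661.4, 10.9, 462.3]
tcp_rot: [-1.628, 1.564, 3.082]
contact_force: [-1.8, -0.3, 0.0]
grip_width: 11.0
```

```bash
python3 -c "
from h import *
lidang()
t=cam('top','pics/t8.png');crop(t['frame'],'pics/t8c.png',200,130,160,120,5)
"
```

```text
t 7.35 g [660.4  11.  303.1] F [-1.8 -0.3  0. ] w 11.0
  dz 0 th 1.414 r 213.6 exp 205
  dz 2 th 1.4146 r 211.6 exp 205
  dz 4.5 th 1.4154 r 209.1 exp 205
  dz 7 th 1.4162 r 206.6 exp 205
```

View pics/t8c.png

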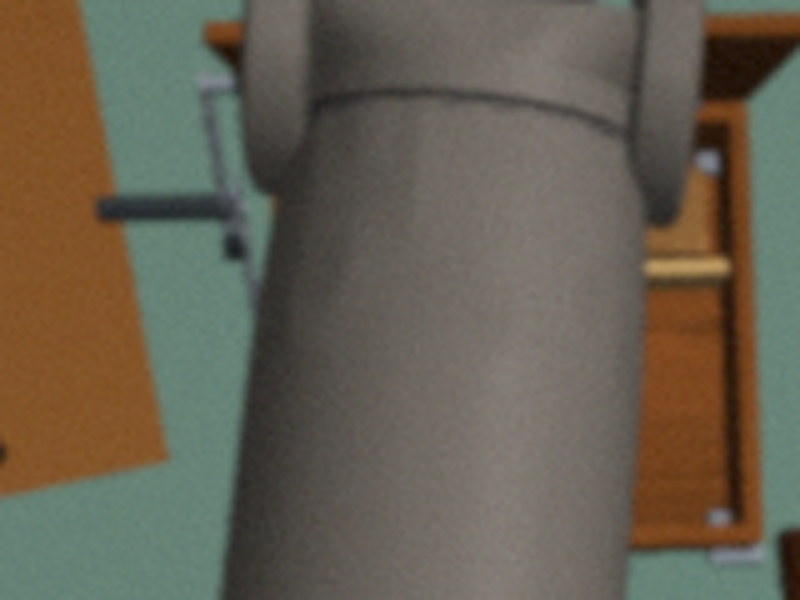

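>>> arm_command --pt "0.01 0.3 0 0 0.05" --pt "0.01 0.3 0 0 0.05"

```text
time: 7.6
tool_pos: [664.5, 10.9, 462.0]
tcp_rot: [-1.631, 1.564, 3.079]
contact_force: [-1.5, -0.8, 1.3]
grip_width: 11.1
```

>>> arm_command --pt "0.02 0.3 0 0 0.05" --pt "0.02 0.3 0 0 0.05"

```text
time: 7.8
tool_pos: [667.8, 10.9, 461.6]
tcp_rot: [-1.64, 1.565, 3.071]
contact_force: [-0.9, -0.8, -0.1]
grip_width: 10.8
```

```bash
python3 -c "
from h import *
lidang()
t=cam('top','pics/t9.png');crop(t['frame'],'pics/t9c.png',200,130,160,120,5)
"
```

```text
t 7.8 g [666.8  10.9 302.4] F [-0.9 -0.8 -0.1] w 10.8
  dz 0 th 1.4444 r 213.4 exp 205
  dz 2 th 1.4453 r 211.4 exp 205
  dz 4.5 th 1.4464 r 208.9 exp 205
  dz 7 th 1.4476 r 206.4 exp 205
```

View pics/t9c.png

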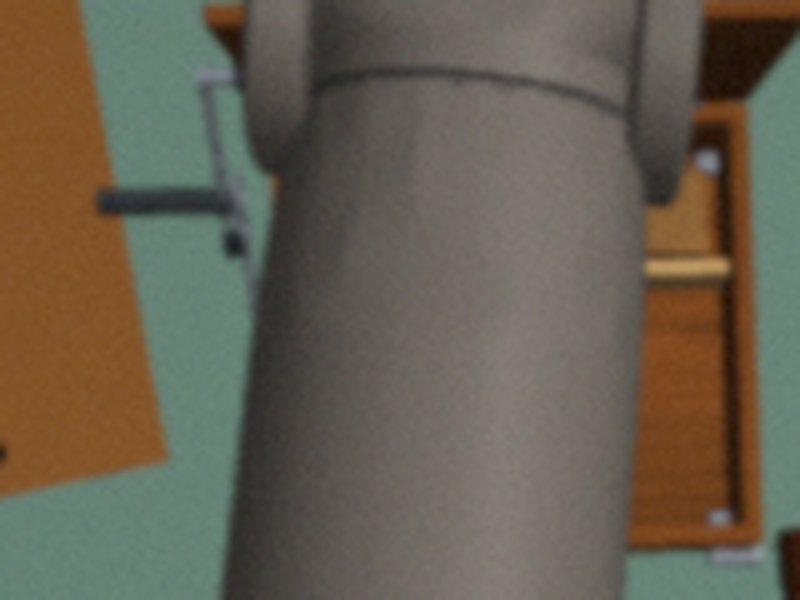

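>>> arm_command --pt "0.02 0.25 0 0 0.05" --pt "0.02 0.25 0 0 0.05"

```text
time: 8.05
tool_pos: [670.4, 10.9, 461.3]
tcp_rot: [-1.646, 1.565, 3.065]
contact_force: [-1.7, -0.5, -0.7]
grip_width: 10.8
```

>>> arm_command --pt "0.02 0.25 0 0 0.05" --pt "0.02 0.25 0 0 0.05"

```text
time: 8.25
tool_pos: [673.2, 10.9, 460.9]
tcp_rot: [-1.657, 1.565, 3.053]
contact_force: [-1.2, -0.7, -1.4]
grip_width: 10.9
```

```bash
python3 -c "
from h import *
lidang()
t=cam('top','pics/t10.png');crop(t['frame'],'pics/t10c.png',200,130,80,60,10)
"
```

```text
t 8.25 g [672.2  11.  301.7] F [-1.2 -0.7 -1.4] w 10.9
  dz 0 th 1.4699 r 213.2 exp 205
  dz 2 th 1.471 r 211.2 exp 205
  dz 4.5 th 1.4725 r 208.8 exp 205
  dz 7 th 1.4739 r 206.3 exp 205
```

View pics/t10c.png

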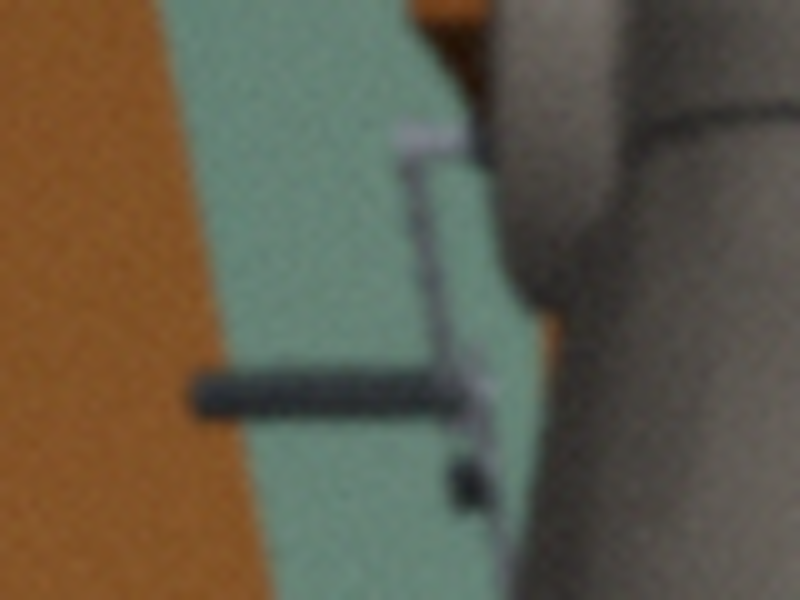

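>>> arm_command --pt "0.02 0.25 0 0 0.05" --pt "0.02 0.25 0 0 0.05"

```text
time: 8.5
tool_pos: [675.9, 10.9, 460.5]
tcp_rot: [-1.663, 1.565, 3.048]
contact_force: [-0.7, -1.0, -1.2]
grip_width: 10.9
```

>>> arm_command --pt "0.02 0.2 0 0 0.05" --pt "0.02 0.2 0 0 0.05"

```text
time: 8.7
tool_pos: [678.1, 10.9, 460.2]
tcp_rot: [-1.674, 1.565, 3.037]
contact_force: [-1.5, 0.4, -1.2]
grip_width: 10.7
```

>>> arm_command --pt "0.02 0.2 0 0 0.05" --pt "0.02 0.2 0 0 0.05"

```text
time: 8.9
tool_pos: [680.1, 10.9, 459.9]
tcp_rot: [-1.668, 1.564, 3.043]
contact_force: [-1.9, -0.4, -0.2]
grip_width: 10.9
```

>>> arm_command --pt "0.02 0.2 0 0 0.05" --pt "0.02 0.2 0 0 0.05"

```text
time: 9.1
tool_pos: [682.0, 10.9, 459.7]
tcp_rot: [-1.654, 1.563, 3.057]
contact_force: [-4.5, -0.3, -0.6]
grip_width: 11.3
```

```bash
python3 -c "
from h import *
lidang()
t=cam('top','pics/t11.png');crop(t['frame'],'pics/t11c.png',200,130,80,60,10)
"
```

```text
t 9.1 g [680.7  11.  300.5] F [-4.5 -0.3 -0.6] w 11.3
  dz 0 th 1.5101 r 213.2 exp 205
  dz 2 th 1.5116 r 211.2 exp 205
  dz 4.5 th 1.5136 r 208.8 exp 205
  dz 7 th 1.5155 r 206.3 exp 205
```

View pics/t11c.png

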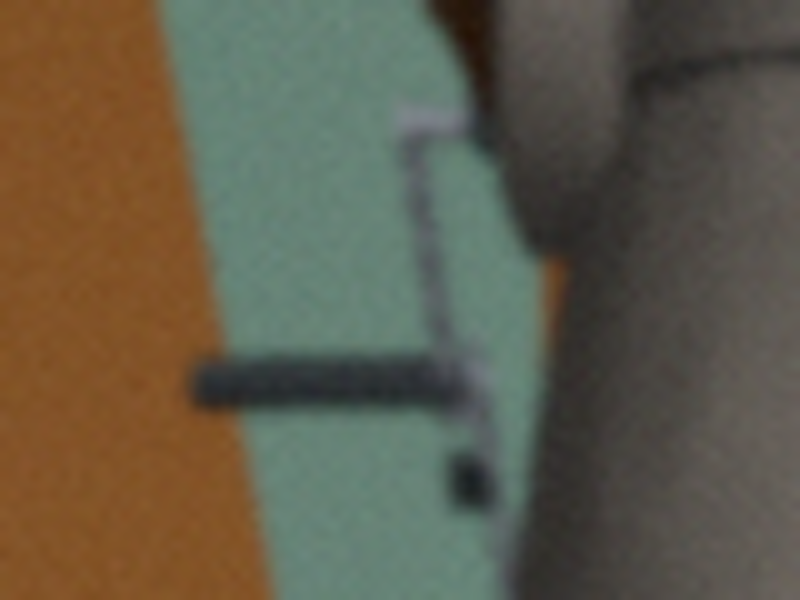

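>>> arm_command --pt "0.02 0.15 0 0 0.05" --pt "0.02 0.15 0 0 0.05"

```text
time: 9.35
tool_pos: [683.1, 10.9, 459.6]
tcp_rot: [-1.633, 1.561, 3.077]
contact_force: [-6.5, -0.7, 0.4]
grip_width: 10.8
```

Taut is felt at −6.5 N. I'll let the lid back gently.

>>> arm_command --pt "-0.04 -0.4 0 0 0.05" --pt "-0.08 -0.8 0 0 0.05" --pt "-0.12 -1.2 0 0 0.05" --pt "-0.15 -1.6 0 0 0.05" --pt "-0.15 -1.6 0 0 0.05"

```text
time: 9.85
tool_pos: [666.7, 10.8, 461.7]
tcp_rot: [-1.62, 1.562, 3.09]
contact_force: [-0.0, -0.8, -0.0]
grip_width: 11.0
```

>>> arm_command --pt "-0.02 -0.3 0 0 0.05" --pt "-0.03 -0.6 0 0 0.05" --pt "-0.03 -0.6 0 0 0.05"

```text
time: 10.15
tool_pos: [660.5, 10.8, 462.3]
tcp_rot: [-1.607, 1.562, 3.103]
contact_force: [-0.3, -0.6, 0.0]
grip_width: 11.1
```

```bash
python3 -c "
from h import *
lidang()
t=cam('top','pics/t12.png');crop(t['frame'],'pics/t12c.png',200,130,80,60,10)
"
```

```text
t 10.15 g [659.1  10.9 303.1] F [-0.3 -0.6  0. ] w 11.1
  dz 0 th 1.408 r 213.5 exp 205
  dz 2 th 1.4085 r 211.5 exp 205
  dz 4.5 th 1.4093 r 209.0 exp 205
  dz 7 th 1.41 r 206.5 exp 205
```

View pics/t12c.png

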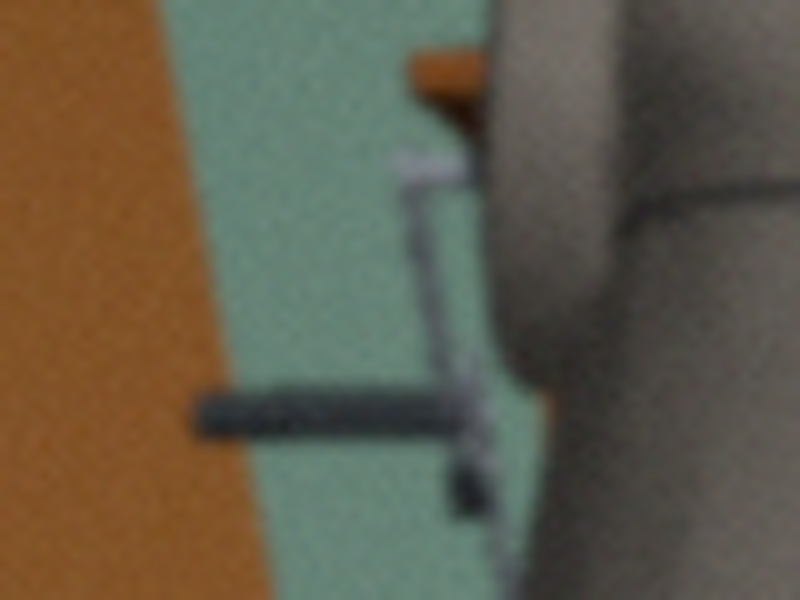

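>>> arm_command --pt "0 -0.3 0 0 0.05" --pt "0 -0.6 0 0 0.05" --pt "0 -0.6 0 0 0.05"

```text
time: 10.5
tool_pos: [654.2, 10.9, 462.6]
tcp_rot: [-1.61, 1.562, 3.1]
contact_force: [0.3, -0.3, 1.5]
grip_width: 10.7
```

>>> arm_command --pt "0.02 -0.3 0 0 0.05" --pt "0.02 -0.5 0 0 0.05" --pt "0.02 -0.5 0 0 0.05"

```text
time: 10.8
tool_pos: [648.9, 10.9, 462.6]
tcp_rot: [-1.606, 1.562, 3.105]
contact_force: [-0.3, 0.4, 2.6]
grip_width: 10.9
```

```bash
python3 -c "
from h import *
lidang()
t=cam('top','pics/t13.png');crop(t['frame'],'pics/t13c.png',200,130,80,60,10)
"
```

```text
t 10.8 g [647.5  11.  303.4] F [-0.3  0.4  2.6] w 10.9
  dz 0 th 1.3537 r 213.4 exp 205
  dz 2 th 1.3538 r 211.4 exp 205
  dz 4.5 th 1.3538 r 208.9 exp 205
  dz 7 th 1.3539 r 206.4 exp 205
```

View pics/t13c.png

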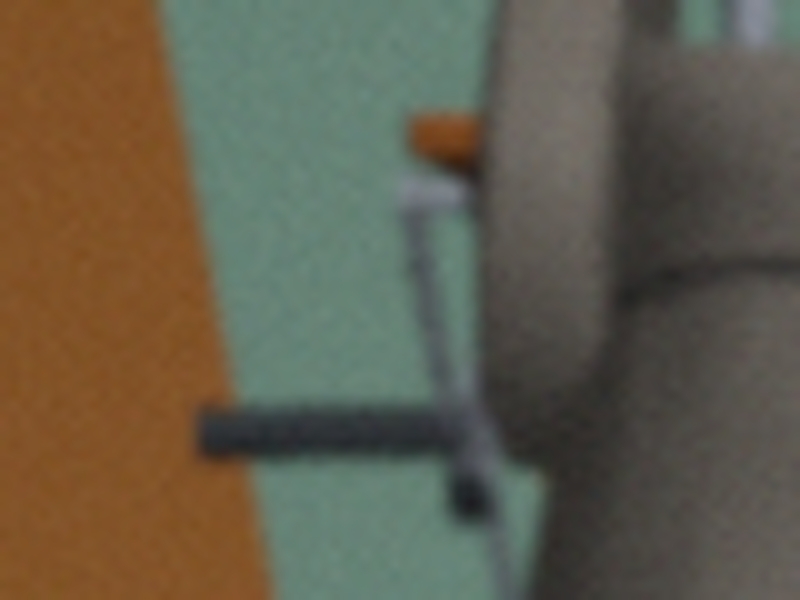

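>>> arm_command --pt "0.02 -0.3 0 0 0.05" --pt "0.02 -0.3 0 0 0.05"

```text
time: 11.05
tool_pos: [645.8, 11.0, 462.6]
tcp_rot: [-1.61, 1.562, 3.101]
contact_force: [0.4, -0.5, 2.4]
grip_width: 11.0
```

>>> arm_command --pt "0.03 -0.3 0 0 0.05" --pt "0.03 -0.3 0 0 0.05"

```text
time: 11.25
tool_pos: [643.6, 10.9, 462.7]
tcp_rot: [-1.676, 1.568, 3.035]
contact_force: [8.3, 0.3, 0.7]
grip_width: 10.8
```

>>> arm_command --pt "0.03 -0.3 0 0 0.05" --pt "0.03 -0.3 0 0 0.05"

```text
time: 11.45
tool_pos: [641.9, 10.9, 462.6]
tcp_rot: [1.65, 1.567, 0.078]
contact_force: [11.0, 0.7, -0.7]
grip_width: 10.9
```

>>> arm_command --pt "0 0.2 0 0 0.05" --pt "0 0.2 0 0 0.05" --pt "0 0.2 0 0 0.22" --pt "0 0.2 0 0 0.22" --pt "0 0.2 0 0 0.22"

```text
time: 11.95
tool_pos: [643.7, 10.9, 462.2]
tcp_rot: [1.746, 1.568, 0.173]
contact_force: [1.1, -0.5, 0.3]
grip_width: 19.9
```

>>> arm_command --pt "-1 0 0 0 0.22" --pt "-2 0 0 0 0.22" --pt "-4 0 0 0 0.22" --pt "-6 0 0 0 0.22" --pt "-8 0 0 0 0.22" --pt "-8 0 0 0 0.22"

```text
time: 12.55
tool_pos: [643.0, 11.0, 546.4]
tcp_rot: [1.548, 1.561, -0.025]
contact_force: [0.6, -0.6, 0.3]
grip_width: 20.3
```

```bash
python3 -c "
from h import *
go(506,-308,150,20)
c=cam('scene','pics/s14.png')
"
```

```text
t 12.55 grip [644.6  10.9 387.2] yaw -0.09 F [ 0.6 -0.6  0.3] w 20.3
shift cm [ 23.59 -14.04  31.91] turn -20.09
```

View pics/s14.png

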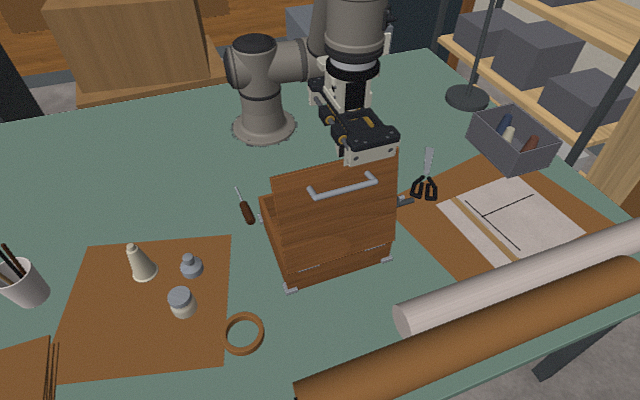

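>>> arm_command --pt "0 -2 4 0 0.5" --pt "0 -4 8 -5 0.5" --pt "0 -6 12 -10 0.5" --pt "0 -8 16 -15 0.5" --pt "1 -10 20 -20.1 0.5" --pt "4 -12 24 -20.1 0.5" --pt "8 -13 28 -20.1 0.5" --pt "12 -14 31.9 -20.1 0.5" --pt "17 -14 31.9 -20.1 0.5" --pt "21 -14 31.9 -20.1 0.5"

```text
time: 13.6
tool_pos: [502.8, -309.1, 334.5]
tcp_rot: [1.192, 1.564, -0.033]
contact_force: [1.0, -0.0, -0.5]
grip_width: 45.8
```

```bash
python3 -c "
from h import *
go(506,-308,100,20)
c=cam('scene','pics/s15.png');crop(c['frame'],'pics/s15c.png',100,170,160,120,5)
c=cam('top','pics/t15.png');crop(c['frame'],'pics/t15c.png',200,115,320,140,2.5)
"
```

```text
t 13.6 grip [ 503.9 -309.1  175.3] yaw 19.86 F [ 1.  -0.  -0.5] w 45.8
shift cm [ 7.53  0.19 -0.05] turn -0.14
```

View pics/s15c.png

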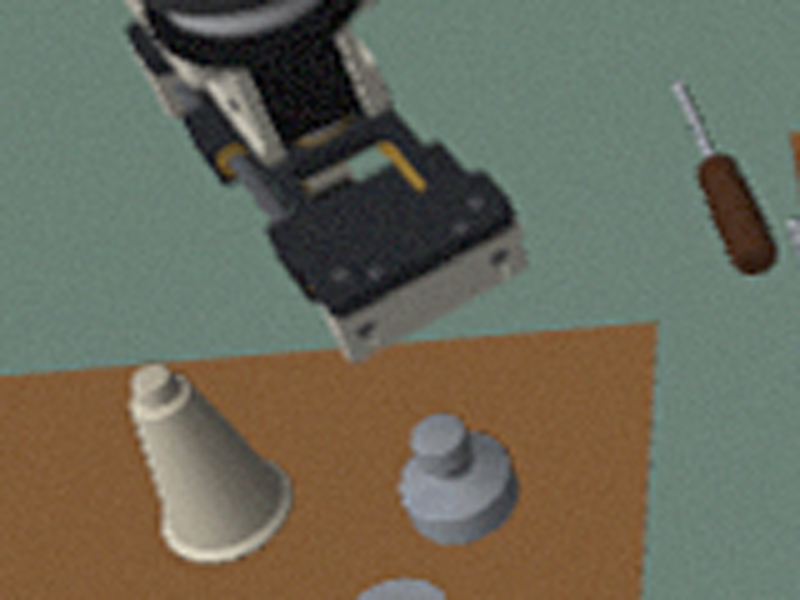

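View pics/t15c.png

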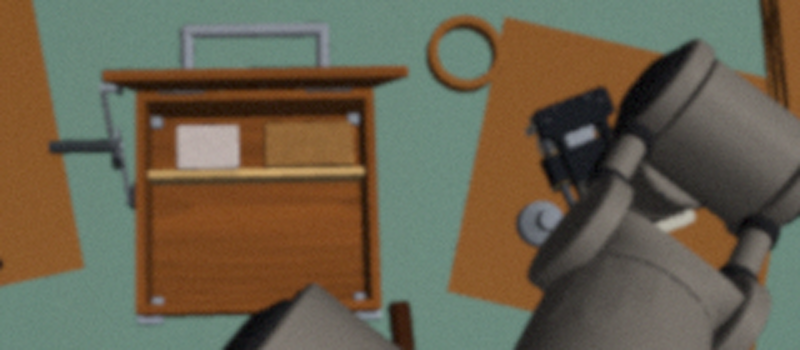

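```bash
python3 - <<'E'
from h import *
s=cam("scene","pics/s16.png"); c=cam("top")
f=lambda u,v,x0,y0,k:((u+.5)/k-.5+x0,(v+.5)/k-.5+y0)
# predict outlines for hypotheses
import itertools
def draw(c,off,P,k,out):
    x,y,w,h=off
    im=cv2.resize(c["frame"][y:y+h,x:x+w],None,fx=k,fy=k,interpolation=cv2.INTER_CUBIC)
    for z,r,col in[(0,26,(0,255,0)),(22,26,(0,255,255)),(58,10,(0,0,255)),(56,12.5,(255,0,0)),(40,12.5,(255,0,255))]:
        pts=[]
        for a in np.linspace(0,6.283,60):
            u,v=proj(c,[P[0]+r*np.cos(a),P[1]+r*np.sin(a),z]); pts.append([(u-x+.5)*k-.5,(v-y+.5)*k-.5])
        cv2.polylines(im,[np.int32(pts)],True,col,1)
    return im
P=(507,-310)
a=draw(s,(170,235,40,50),P,8,0);b=draw(c,(400,185,40,50),P,8,0)
cv2.imwrite("pics/w16.png",np.hstack([a,b]))
E
```

```text
(no output)
```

View pics/w16.png

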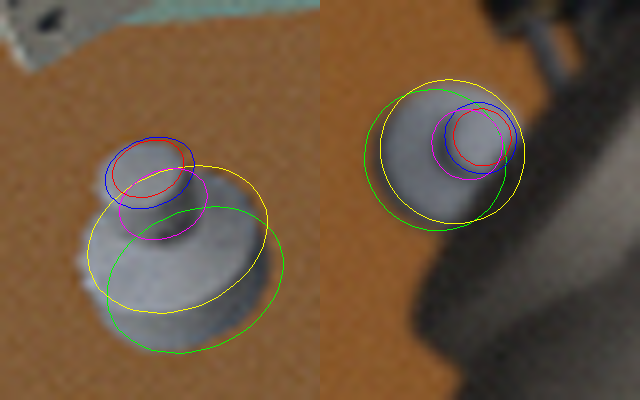

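The overlay shows the knob within 2–3 mm of (507,−311). I'll descend there.

```bash
python3 -c "
from h import *
go(506.5,-311,48,20)"
```

```text
t 13.8 grip [ 505.1 -307.3  177.7] yaw 20.01 F [0.  0.5 1.1] w 45.7
shift cm [12.97 -0.06  0.39] turn 0.01
```

>>> arm_command --pt "3 0 0.4 0 0.5" --pt "6 0 0.4 0 0.5" --pt "9 0 0.4 0 0.5" --pt "11 0 0.4 0 0.5" --pt "12 0 0.4 0 0.5" --pt "12.9 0 0.4 0 0.5" --pt "12.9 0 0.4 0 0.5" --pt "12.9 0 0.4 0 0.5"

```text
time: 14.6
tool_pos: [506.8, -311.3, 209.3]
tcp_rot: [1.199, 1.564, -0.023]
contact_force: [0.4, -0.5, 0.2]
grip_width: 46.1
```

```bash
python3 -c "
from h import *
go(506.5,-311,48,20)
c=cam('scene','pics/s17.png');crop(c['frame'],'pics/s17c.png',120,190,120,90,6)"
```

```text
t 14.6 grip [ 508.  -311.4   50.1] yaw 20.02 F [ 0.4 -0.5  0.2] w 46.1
shift cm [ 0.21 -0.13 -0.08] turn 0.02
```

View pics/s17c.png

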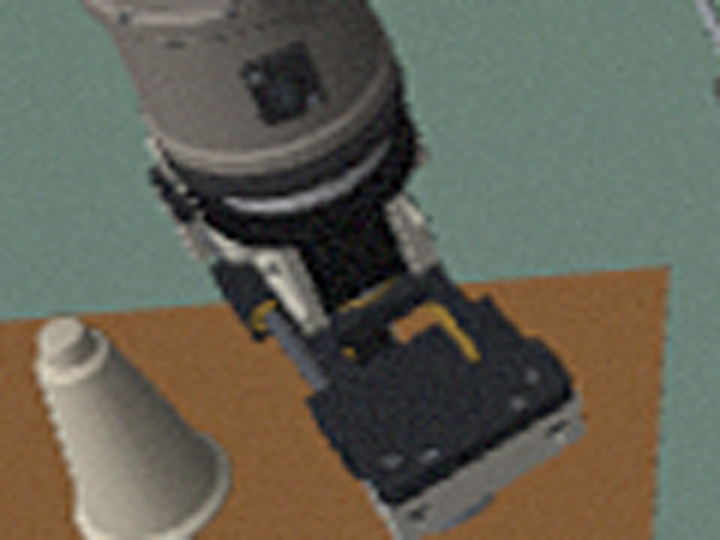

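>>> arm_command --pt "0.1 -0.1 0 0 0.5" --pt "0.1 -0.1 0 0 0.1" --pt "0.1 -0.1 0 0 0.1" --pt "0.1 -0.1 0 0 0.1" --pt "0.1 -0.1 0 0 0.1" --pt "0.1 -0.1 0 0 0.1" --pt "-0.4 -0.1 0 0 0.1" --pt "-1 -0.1 0 0 0.1"

```text
time: 15.45
tool_pos: [505.5, -311.4, 218.7]
tcp_rot: [1.439, 1.565, 0.218]
contact_force: [0.3, -1.0, -4.5]
grip_width: 23.4
```

```bash
python3 -c "
from h import *
go(470,15,190,-90)"
```

```text
t 15.45 grip [ 506.5 -311.2   59.5] yaw 20.02 F [ 0.3 -1.  -4.5] w 23.4
shift cm [-13.03   7.82 -31.89] turn 110.02
```

>>> arm_command --pt "-3 0 0 0 0.1" --pt "-7 0 0 0 0.1" --pt "-11 0 -2 -8 0.1" --pt "-13 2 -6 -16 0.1" --pt "-13 3 -10 -24 0.1" --pt "-13 4 -14 -32 0.1" --pt "-13 5 -18 -40 0.1" --pt "-13 6 -22 -48 0.1" --pt "-13 7 -26 -56 0.1" --pt "-13 8 -30 -64 0.1"

```text
time: 16.45
tool_pos: [476.6, -0.6, 349.2]
tcp_rot: [0.359, 1.565, 0.26]
contact_force: [1.1, 0.4, -5.6]
grip_width: 24.0
```

```bash
python3 -c "
from h import *
go(484,15,190,90)"
```

```text
t 16.45 grip [ 4.776e+02 -3.000e-01  1.900e+02] yaw 84.34 F [ 1.1  0.4 -5.6] w 24.0
shift cm [0.01 1.59 0.49] turn -5.66
```

>>> arm_command --pt "0 1.6 0.5 -5.7 0.1" --pt "0 1.6 0.5 -5.7 0.1" --pt "3 1.6 0.5 -5.7 0.1" --pt "6 1.6 0.5 -5.7 0.1" --pt "9 1.6 0.5 -5.7 0.1" --pt "9 1.6 0.5 -5.7 0.1"

```text
time: 17.05
tool_pos: [482.3, 14.5, 256.1]
tcp_rot: [2.307, 1.567, 2.305]
contact_force: [-0.4, 0.0, -5.8]
grip_width: 23.2
```

```bash
python3 -c "
from h import *
go(484,15,60,90)
c=cam('scene','pics/s18.png');crop(c['frame'],'pics/s18c.png',220,90,190,140,4)
c=cam('top','pics/t18.png');crop(c['frame'],'pics/t18c.png',200,115,200,140,4)"
```

```text
t 17.05 grip [481.9  14.9  96.9] yaw 89.92 F [-0.4  0.  -5.8] w 23.2
shift cm [ 3.69 -0.    0.22] turn -0.08
```

View pics/s18c.png

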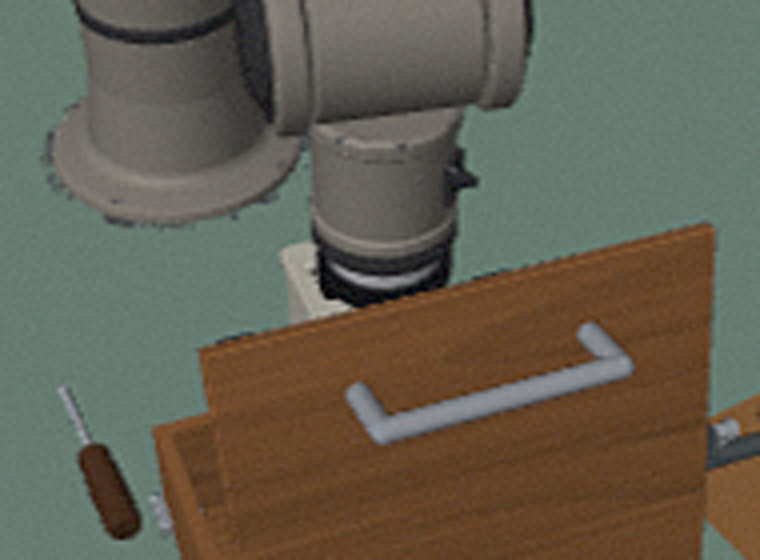

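View pics/t18c.png

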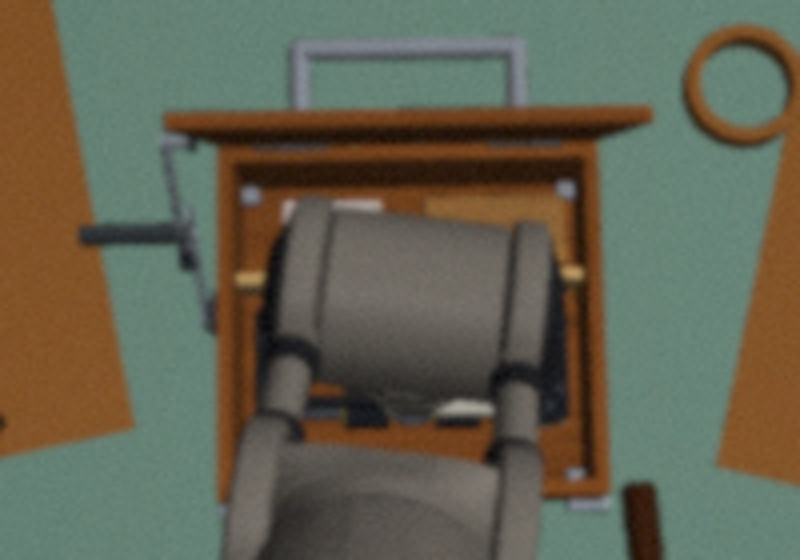

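>>> arm_command --pt "1.5 0 0.2 0 0.1" --pt "2.8 0 0.2 0 0.1" --pt "3.5 0 0.2 0 0.1" --pt "3.5 0 0.2 0 0.1" --pt "3.5 0 0.2 0 0.1"

```text
time: 17.65
tool_pos: [486.5, 14.4, 225.7]
tcp_rot: [0.192, 1.564, 0.191]
contact_force: [-0.4, 0.1, -5.5]
grip_width: 22.9
```

>>> arm_command --pt "0.15 0 0 0 0.1" --pt "0.15 0 0 0 0.1"

```text
time: 17.85
tool_pos: [486.8, 14.4, 224.8]
tcp_rot: [0.144, 1.562, 0.142]
contact_force: [0.1, -0.2, -4.7]
grip_width: 23.1
```

>>> arm_command --pt "0.3 0 0 0 0.1" --pt "0.3 0 0 0 0.1"

```text
time: 18.05
tool_pos: [486.8, 14.4, 221.7]
tcp_rot: [0.142, 1.563, 0.141]
contact_force: [-0.3, -1.0, -4.4]
grip_width: 23.4
```

>>> arm_command --pt "0.3 0 0 0 0.1" --pt "0.3 0 0 0 0.1"

```text
time: 18.25
tool_pos: [487.0, 14.3, 218.5]
tcp_rot: [0.132, 1.562, 0.131]
contact_force: [1.2, -0.5, -4.5]
grip_width: 23.5
```

>>> arm_command --pt "0.15 0 0 0 0.1" --pt "0.15 0 0 0 0.1"

```text
time: 18.45
tool_pos: [487.1, 14.2, 218.3]
tcp_rot: [0.072, 1.561, 0.071]
contact_force: [-3.3, -1.5, 9.7]
grip_width: 23.3
```

>>> arm_command --pt "0.15 0 0 0 0.1" --pt "0.15 0 0 0 0.1"

```text
time: 18.65
tool_pos: [487.1, 14.2, 218.2]
tcp_rot: [0.051, 1.56, 0.05]
contact_force: [-4.9, -0.7, 12.5]
grip_width: 23.4
```

>>> arm_command --pt "-0.1 0 0 0 0.45" --pt "-0.1 0 0 0 0.45" --pt "-0.1 0 0 0 0.45" --pt "-0.1 0 0 0 0.45" --pt "-2 0 0 0 0.45" --pt "-5 0 0 0 0.45" --pt "-9 0 0 0 0.45" --pt "-13 0 0 0 0.45" --pt "-17 0 0 0 0.45" --pt "-17 0 0 0 0.45"

```text
time: 19.65
tool_pos: [486.2, 14.1, 393.4]
tcp_rot: [-0.039, 1.55, -0.04]
contact_force: [0.0, -0.1, 0.6]
grip_width: 41.5
```

```bash
python3 -c "
from h import *
go(400,215,240,0)
"
```

```text
t 19.65 grip [489.5  14.  234.2] yaw 89.96 F [ 0.  -0.1  0.6] w 41.5
shift cm [-0.78 20.1  -8.95] turn 89.96
```

>>> arm_command --pt "-1 4 -1 8 0.45" --pt "-2 8 -2 16 0.45" --pt "-2 12 -3 24 0.45" --pt "-2 16 -4 32 0.45" --pt "-2 19.6 -4 40 0.45" --pt "-2 19.6 -4 48 0.45" --pt "-2 19.6 -4 56 0.45" --pt "-2 19.6 -4 64 0.45" --pt "-2 19.6 -4 72 0.45" --pt "-2 19.6 -4 80 0.45"

```text
time: 20.65
tool_pos: [445.9, 210.2, 411.2]
tcp_rot: [1.333, 1.552, -0.07]
contact_force: [-0.0, -0.1, -0.3]
grip_width: 41.4
```

```bash
python3 -c "
from h import *
go(579,210,220,0)
c=cam('scene','pics/s19.png');crop(c['frame'],'pics/s19c.png',320,120,120,90,6)
c=cam('top','pics/t19.png');crop(c['frame'],'pics/t19c.png',200,115,160,120,5)"
```

```text
t 20.65 grip [448.9 210.  252.1] yaw 9.64 F [-0.  -0.1 -0.3] w 41.4
shift cm [ 3.45 12.76  2.16] turn 9.64
```

View pics/s19c.png

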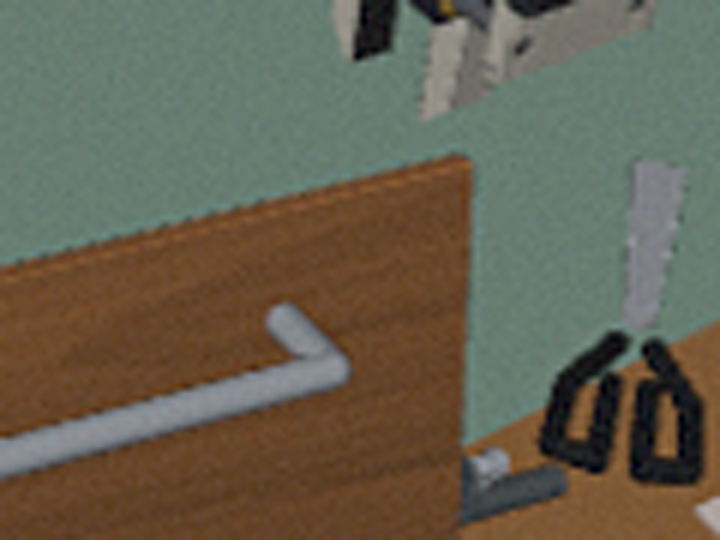

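View pics/t19c.png

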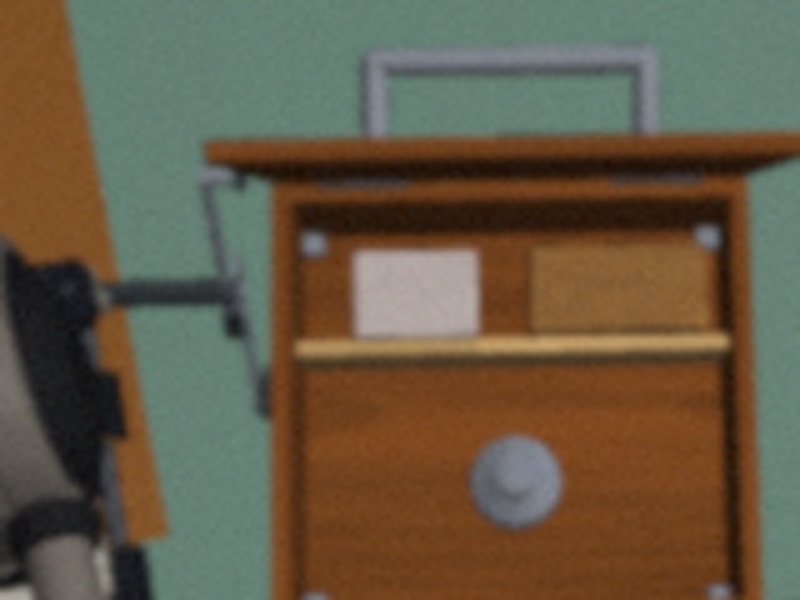

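```bash
python3 - <<'E'
from h import *
c=cam("top");s=cam("scene")
f=lambda u,v,x0,y0,k:((u+.5)/k-.5+x0,(v+.5)/k-.5+y0)
tt=f(82,235,200,115,4); ss=f(562,480,320,120,6)
p,r=tri([ray(c,*tt),ray(s,*ss)]);print("tip",p.round(1),np.round(r,1))
# mid of pin in both: y=210
for z in (118,122,126,130): print(z,at_z(c,*f(150,293,200,115,5),z).round(1),at_z(s,*ss,z).round(1))
for hx in(646.6,648):
 for th in (1.31,1.33,1.35):
  from scipy.optimize import brentq
  d=brentq(lambda d:(110*(1-np.cos(th)))**2+(110*np.sin(th)+d)**2-170**2,20,80)
  print(hx,th,"d",round(d,1),"pin",hx-55-55*np.cos(th),90+(110*np.sin(th)-d)/2)
E
```

```text
tip [581.3 229.2 123. ] [0.3 0.3]
118 [582.4 205.2 118. ] [577.6 232.8 118. ]
122 [581.5 204.5 122. ] [580.6 230.2 122. ]
126 [580.6 203.8 126. ] [583.6 227.6 126. ]
130 [579.7 203.  130. ] [586.7 225.  130. ]
646.6 1.31 d 42.8 pin 577.4182482107032 121.72251066239312
646.6 1.33 d 41.1 pin 578.4838170611453 122.86183098029873
646.6 1.35 d 39.4 pin 579.5546322098827 123.981770677443
648 1.31 d 42.8 pin 578.8182482107031 121.72251066239312
648 1.33 d 41.1 pin 579.8838170611452 122.86183098029873
648 1.35 d 39.4 pin 580.9546322098827 123.981770677443
```

```bash
python3 -c "
from h import *
go(580,214,180,0)"
```

```text
t 20.85 grip [449.1 209.9 252.5] yaw 10.18 F [0.7 0.6 0.2] w 40.7
shift cm [ 7.51 12.82  1.88] turn 10.18
```

>>> arm_command --pt "0 3 0.5 6 0.45" --pt "0.5 6 1 10.2 0.45" --pt "1.5 9 1.5 10.2 0.45" --pt "3 12 1.9 10.2 0.45" --pt "5 12.8 1.9 10.2 0.45" --pt "7 12.8 1.9 10.2 0.45" --pt "7.3 12.8 1.9 10.2 0.45"

```text
time: 21.55
tool_pos: [576.4, 213.6, 337.9]
tcp_rot: [1.387, 1.557, -0.181]
contact_force: [-0.6, -0.9, -0.3]
grip_width: 41.8
```

```bash
python3 -c "
from h import *
go(580,214,124,0)
c=cam('scene','pics/s20.png');crop(c['frame'],'pics/s20c.png',300,80,160,120,5)
c=cam('top','pics/t20.png');crop(c['frame'],'pics/t20c.png',200,115,160,120,5)"
```

```text
t 21.55 grip [578.6 213.2 178.7] yaw 0.11 F [-0.6 -0.9 -0.3] w 41.8
shift cm [ 5.47  0.06 -0.09] turn 0.11
```

View pics/s20c.png

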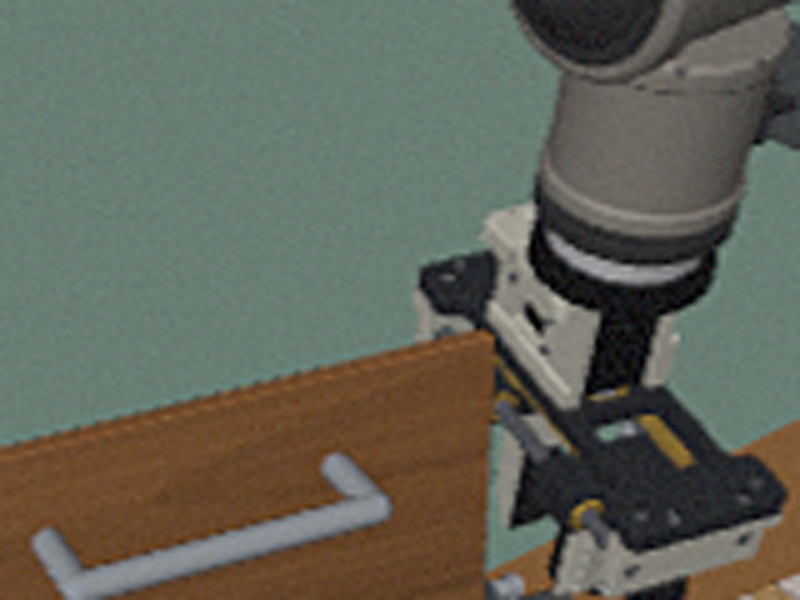

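View pics/t20c.png

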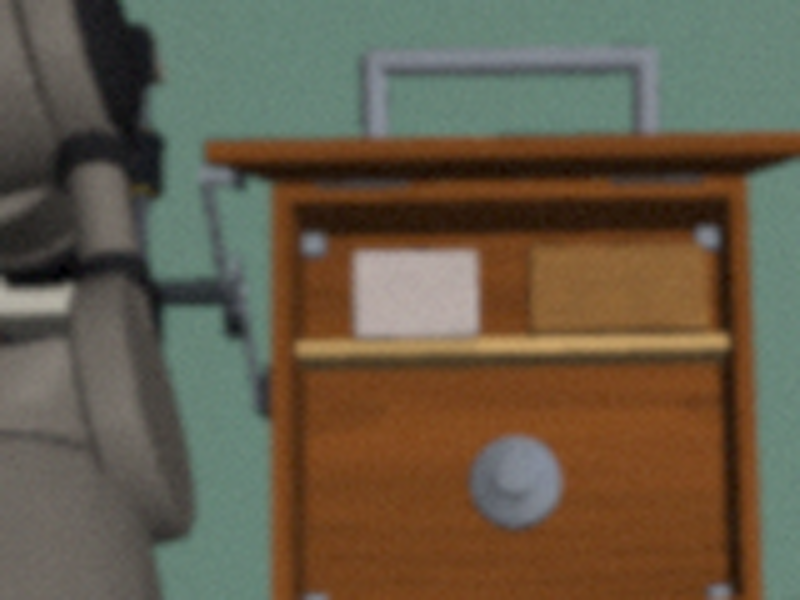

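The gripper is beside the lid with clearance, over the pin at top crop (160,293). I'll descend around it.

>>> arm_command --pt "2 0.1 -0.1 0 0.45" --pt "4 0.1 -0.1 0 0.45" --pt "5.5 0.1 -0.1 0 0.45" --pt "5.6 0.1 -0.1 0 0.45" --pt "5.6 0.1 -0.1 0 0.45" --pt "5.6 0.1 -0.1 0 0.24" --pt "5.6 0.1 -0.1 0 0.24" --pt "5.6 0.1 -0.1 0 0.24"

```text
time: 22.45
tool_pos: [578.7, 214.9, 285.6]
tcp_rot: [1.506, 1.551, -0.064]
contact_force: [-0.1, -0.3, 0.5]
grip_width: 23.9
```

```bash
python3 -c "
from h import *
go(580,214,123,0)"
```

```text
t 22.45 grip [581.8 214.7 126.4] yaw 0.08 F [-0.1 -0.3  0.5] w 23.9
shift cm [ 0.34 -0.19  0.07] turn 0.08
```

>>> arm_command --pt "0.4 -0.1 0 0 0.24" --pt "0.4 -0.1 0 0 0.24" --pt "0.4 -0.1 0 0 0.19" --pt "0.4 -0.1 0 0 0.19"

```text
time: 22.85
tool_pos: [577.8, 214.9, 281.5]
tcp_rot: [1.506, 1.551, -0.063]
contact_force: [0.8, -0.2, -0.2]
grip_width: 17.8
```

>>> arm_command --pt "0 0 0 0 0.17" --pt "0 0 0 0 0.17"

```text
time: 23.05
tool_pos: [577.6, 214.9, 281.4]
tcp_rot: [1.499, 1.552, -0.071]
contact_force: [-1.3, -0.4, -0.1]
grip_width: 16.1
```

```bash
python3 -c "
from h import *
go(580,214,123,0)"
```

```text
t 23.05 grip [580.5 214.7 122.2] yaw 0.09 F [-1.3 -0.4 -0.1] w 16.1
shift cm [-0.08 -0.05  0.07] turn 0.09
```

>>> arm_command --pt "-0.05 0 0 0 0.1" --pt "-0.05 0 0 0 0.1" --pt "-0.05 0 0 0 0.1" --pt "-0.05 0 0 0 0.1"

```text
time: 23.45
tool_pos: [577.5, 215.0, 281.8]
tcp_rot: [1.495, 1.553, -0.074]
contact_force: [-1.9, 0.4, -0.7]
grip_width: 12.7
```

```bash
cat > k.py <<'E'
from h import *
from scipy.optimize import brentq
D=41.;HX=648.
F=np.array([HX-110,90-D])
def Pv(th): return np.array([HX-110*np.cos(th),90+110*np.sin(th)])
def pin_s(s):
    "pin on straight stay at extension s"
    th=brentq(lambda t:np.linalg.norm(Pv(t)-F)-170-s,.8,1.6); u=(Pv(th)-F);u/=np.linalg.norm(u)
    return F+u*(85+s),th,np.arctan2(u[1],u[0])
def pin_arc(a,r):
    "pin at angle a about foot, radius r; lid angle with upper link 85"
    p=F+r*np.array([np.cos(a),np.sin(a)])
    ts=np.linspace(-.05,1.6,3000); e=[np.linalg.norm(Pv(t)-p)-85 for t in ts]
    # roots
    return p,[round(ts[i],3) for i in range(len(ts)-1) if e[i]*e[i+1]<0]
E
python3 -c "
from k import *
go(580,214,123,0)
p0=pin_s(0);print(p0)
for s in (2,4,6,8,10,11,12,13,14): p,t,a=pin_s(s);print(s,(p-p0[0]).round(1),round(t,3),round(np.degrees(a),1))
print('arc')
for a in range(55,172,5): p,r=pin_arc(np.radians(a),85+ (11 if a<90 else max(0,11-(a-90)*.3)));print(a,(p-p0[0]).round(1),r)
"
```

```text
t 23.45 grip [580.3 214.7 122.6] yaw 0.08 F [-1.9  0.4 -0.7] w 12.7
shift cm [-0.04 -0.03  0.07] turn 0.08
(array([579.94704921, 122.92864846]), 1.3311836591711799, np.float64(1.054693080159033))
2 [1.9 1.2] 1.358 59.7
4 [3.9 2.3] 1.385 59.0
6 [6.  3.4] 1.413 58.2
8 [8.1 4.5] 1.441 57.5
10 [10.2  5.5] 1.469 56.7
11 [11.3  5.9] 1.484 56.3
12 [12.4  6.4] 1.498 55.9
13 [13.6  6.8] 1.513 55.5
14 [14.7  7.3] 1.528 55.1
arc
55 [13.1  4.7] [np.float64(1.483)]
60 [6.1 9.2] [np.float64(1.478)]
65 [-1.4 13.1] [np.float64(1.455)]
70 [-9.1 16.3] [np.float64(1.42)]
75 [-17.1  18.8] [np.float64(1.375)]
80 [-25.3  20.6] [np.float64(1.323)]
85 [-33.6  21.7] [np.float64(1.265)]
90 [-41.9  22.1] [np.float64(1.202)]
95 [-50.2  20.2] [np.float64(1.13)]
100 [-58.1  17.7] [np.float64(1.056)]
105 [-65.6  14.5] [np.float64(0.982)]
110 [-72.7  10.6] [np.float64(0.909)]
115 [-79.3   6.3] [np.float64(0.836)]
120 [-85.4   1.4] [np.float64(0.763)]
125 [-91.   -3.9] [np.float64(0.692)]
130 [-96.6  -8.8] [np.float64(0.62)]
135 [-102.1  -13.8] [np.float64(0.545)]
140 [-107.1  -19.3] [np.float64(0.468)]
145 [-111.6  -25.2] [np.float64(0.39)]
150 [-115.6  -31.4] [np.float64(0.308)]
155 [-119.  -38.] [np.float64(0.222)]
160 [-121.8  -44.9] [np.float64(0.131)]
165 [-124.1  -51.9] [np.float64(0.026)]
170 [-125.7  -59.2] []
```

>>> arm_command --pt "-0.12 0.19 0 0 0.1" --pt "-0.23 0.39 0 0 0.1" --pt "-0.34 0.6 0 0 0.1" --pt "-0.45 0.8 0 0 0.1" --pt "-0.45 0.8 0 0 0.1" --pt "-0.45 0.8 0 0 0.1"

```text
time: 24.05
tool_pos: [585.6, 215.0, 286.5]
tcp_rot: [1.507, 1.552, -0.063]
contact_force: [-0.6, 1.4, -3.2]
grip_width: 13.1
```

```bash
cat >> k.py <<'E'
def st():
    o,R=tool(); g=o["tool_pos"]+R[:,0]*159.2
    v=np.array([g[0],g[2]])-F; a=np.arctan2(v[1],v[0]); r=np.hypot(*v)
    f=o["contact_force"]; fr=f[0]*np.cos(a)+f[2]*np.sin(a); ft=-f[0]*np.sin(a)+f[2]*np.cos(a)
    print("t",round(o["time"],2),"g",g.round(1),"r",round(r,1),"ang",round(np.degrees(a),1),"lid",pin_arc(a,r)[1],"F",f.round(1),"Fr",round(fr,1),"Ft",round(ft,1),"w",round(o["grip_width"],1))
def arc(a_list,r_list,off=(0,0)):
    o,R=tool(); g=o["tool_pos"]+R[:,0]*159.2
    for a,r in zip(a_list,r_list):
        p,l=pin_arc(np.radians(a),r)
        print(a,r,l,(R.T@np.array([p[0]+off[0]-g[0],0,p[1]+off[1]-g[2]])/10).round(2))
E
python3 -c "
from k import *
st()"
```

```text
t 24.05 g [588.6 214.8 127.3] r 93.3 ang 57.1 lid [np.float64(1.444)] F [-0.6  1.4 -3.2] Fr -3.0 Ft -1.3 w 13.1
```

>>> arm_command --pt "-0.1 0.21 0 0 0.1" --pt "-0.1 0.21 0 0 0.1"

```text
time: 24.25
tool_pos: [588.0, 214.9, 287.7]
tcp_rot: [1.515, 1.551, -0.055]
contact_force: [0.4, 0.3, -3.6]
grip_width: 13.2
```

>>> arm_command --pt "-0.05 0.11 0 0 0.1" --pt "-0.05 0.11 0 0 0.1"

```text
time: 24.45
tool_pos: [589.0, 215.0, 288.0]
tcp_rot: [1.508, 1.552, -0.062]
contact_force: [-1.5, 2.2, -3.2]
grip_width: 12.9
```

```bash
python3 -c "
from k import *
st()"
```

```text
t 24.45 g [592.  214.8 128.8] r 96.4 ang 55.9 lid [np.float64(1.488)] F [-1.5  2.2 -3.2] Fr -3.5 Ft -0.6 w 12.9
```

>>> arm_command --pt "-0.05 0.11 0 0 0.1" --pt "-0.05 0.11 0 0 0.1"

```text
time: 24.65
tool_pos: [589.7, 215.0, 288.1]
tcp_rot: [1.494, 1.554, -0.076]
contact_force: [-3.8, 1.5, -4.9]
grip_width: 13.2
```

```bash
python3 -c "
from k import *
st()
arc([56,58,60,62,65,68,71,75,80],[97.4]*9)"
```

```text
t 24.65 g [592.4 214.8 128.9] r 96.6 ang 55.7 lid [np.float64(1.493)] F [-3.8  1.5 -4.9] Fr -6.2 Ft 0.4 w 13.2
56 97.4 [np.float64(1.504)] [-0.09  0.01  0.  ]
58 97.4 [np.float64(1.502)] [-0.28 -0.27 -0.  ]
60 97.4 [np.float64(1.496)] [-0.46 -0.56 -0.  ]
62 97.4 [np.float64(1.488)] [-0.63 -0.86 -0.  ]
65 97.4 [np.float64(1.471)] [-0.86 -1.31 -0.  ]
68 97.4 [np.float64(1.45)] [-1.07 -1.77 -0.  ]
71 97.4 [np.float64(1.425)] [-1.26 -2.25 -0.  ]
75 97.4 [np.float64(1.387)] [-1.47 -2.89 -0.  ]
80 97.4 [np.float64(1.333)] [-1.67 -3.72 -0.  ]
```

```bash
python3 -c "
from k import *
arc([56,57,58,59,60,62],[95.7]*6)"
```

```text
56 95.7 [np.float64(1.479)] [ 0.05 -0.09 -0.  ]
57 95.7 [np.float64(1.479)] [-0.04 -0.23 -0.  ]
58 95.7 [np.float64(1.478)] [-0.13 -0.37 -0.  ]
59 95.7 [np.float64(1.476)] [-0.22 -0.51 -0.  ]
60 95.7 [np.float64(1.474)] [-0.31 -0.65 -0.  ]
62 95.7 [np.float64(1.467)] [-0.48 -0.94 -0.  ]
```

>>> arm_command --pt "0 -0.1 0 0 0.1" --pt "-0.05 -0.2 0 0 0.1" --pt "-0.12 -0.36 0 0 0.1" --pt "-0.12 -0.36 0 0 0.1"

```text
time: 25.05
tool_pos: [586.1, 215.0, 289.4]
tcp_rot: [1.494, 1.553, -0.076]
contact_force: [0.1, 1.5, -5.7]
grip_width: 13.1
```

```bash
python3 -c "
from k import *
st()
arc([59,60,62,64,66],[95.7]*6)"
```

```text
t 25.05 g [588.9 214.8 130.2] r 95.8 ang 57.9 lid [np.float64(1.48)] F [ 0.1  1.5 -5.7] Fr -4.8 Ft -3.1 w 13.1
59 95.7 [np.float64(1.476)] [-0.08 -0.16 -0.  ]
60 95.7 [np.float64(1.474)] [-0.17 -0.3  -0.  ]
62 95.7 [np.float64(1.467)] [-0.34 -0.59 -0.  ]
64 95.7 [np.float64(1.458)] [-0.5  -0.89 -0.  ]
66 95.7 [np.float64(1.445)] [-0.64 -1.19 -0.  ]
```

>>> arm_command --pt "-0.1 -0.16 0 0 0.1" --pt "-0.2 -0.3 0 0 0.1" --pt "-0.2 -0.3 0 0 0.1"

```text
time: 25.35
tool_pos: [583.0, 215.0, 291.6]
tcp_rot: [1.493, 1.553, -0.076]
contact_force: [-0.0, 0.7, -3.6]
grip_width: 13.2
```

```bash
python3 -c "
from k import *
st()
arc([60,62,64,66],[95.7]*6)
c=cam('top','pics/t21.png');crop(c['frame'],'pics/t21c.png',200,115,80,60,10)"
```

```text
t 25.35 g [585.8 214.7 132.5] r 96.2 ang 60.2 lid [np.float64(1.48)] F [-0.   0.7 -3.6] Fr -3.1 Ft -1.7 w 13.2
60 95.7 [np.float64(1.474)] [ 0.06 -0.   -0.  ]
62 95.7 [np.float64(1.467)] [-0.11 -0.29 -0.  ]
64 95.7 [np.float64(1.458)] [-0.27 -0.58 -0.  ]
66 95.7 [np.float64(1.445)] [-0.41 -0.88 -0.  ]
```

View pics/t21c.png

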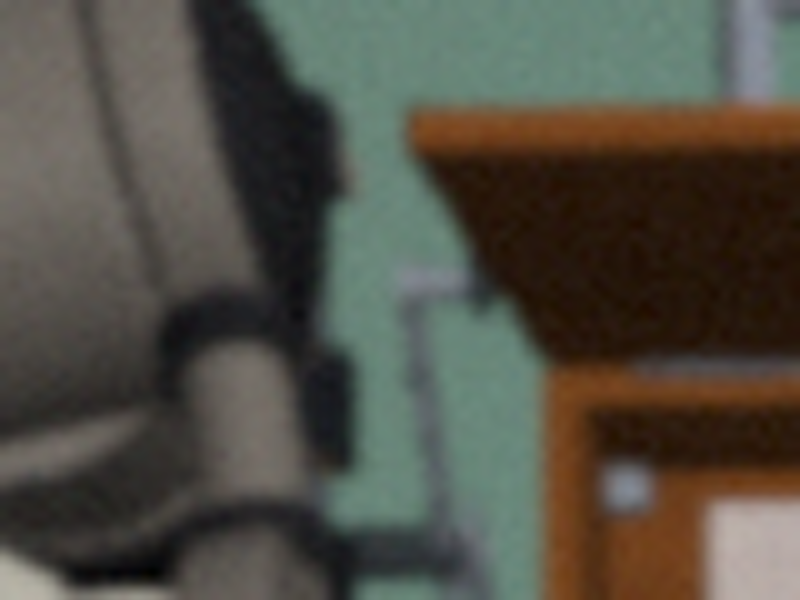

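>>> arm_command --pt "-0.1 -0.25 0 0 0.1" --pt "-0.25 -0.55 0 0 0.1" --pt "-0.41 -0.88 0 0 0.1" --pt "-0.41 -0.88 0 0 0.1"

```text
time: 25.8
tool_pos: [573.8, 214.9, 295.8]
tcp_rot: [1.482, 1.553, -0.087]
contact_force: [0.5, 0.3, -4.1]
grip_width: 12.5
```

```bash
python3 -c "
from k import *
st()
arc([68,70,72,74,76,78,80],[95.7]*8)"
```

```text
t 25.8 g [576.6 214.7 136.7] r 95.8 ang 66.3 lid [np.float64(1.445)] F [ 0.5  0.3 -4.1] Fr -3.6 Ft -2.1 w 12.5
68 95.7 [np.float64(1.432)] [-0.11 -0.27 -0.  ]
70 95.7 [np.float64(1.417)] [-0.24 -0.58 -0.  ]
72 95.7 [np.float64(1.4)] [-0.35 -0.89 -0.  ]
74 95.7 [np.float64(1.382)] [-0.45 -1.21 -0.  ]
76 95.7 [np.float64(1.363)] [-0.55 -1.53 -0.  ]
78 95.7 [np.float64(1.342)] [-0.63 -1.85 -0.  ]
80 95.7 [np.float64(1.321)] [-0.7  -2.18 -0.  ]
```

>>> arm_command --pt "-0.11 -0.27 0 0 0.1" --pt "-0.24 -0.58 0 0 0.1" --pt "-0.35 -0.89 0 0 0.1" --pt "-0.45 -1.21 0 0 0.1" --pt "-0.55 -1.53 0 0 0.1" --pt "-0.63 -1.85 0 0 0.1" --pt "-0.7 -2.18 0 0 0.1"

```text
time: 26.5
tool_pos: [551.5, 214.9, 302.6]
tcp_rot: [1.478, 1.553, -0.092]
contact_force: [-0.2, -1.4, -5.0]
grip_width: 13.4
```

```bash
python3 -c "
from k import *
st()
arc(range(82,101,2),[95.5]*10)"
```

```text
t 26.5 g [554.3 214.6 143.4] r 95.8 ang 80.2 lid [np.float64(1.319)] F [-0.2 -1.4 -5. ] Fr -5.0 Ft -0.6 w 13.4
82 95.5 [np.float64(1.297)] [-0.02 -0.3  -0.  ]
84 95.5 [np.float64(1.274)] [-0.07 -0.63 -0.  ]
86 95.5 [np.float64(1.25)] [-0.1  -0.96 -0.  ]
88 95.5 [np.float64(1.225)] [-0.13 -1.3  -0.  ]
90 95.5 [np.float64(1.199)] [-0.14 -1.63 -0.  ]
92 95.5 [np.float64(1.174)] [-0.14 -1.96 -0.  ]
94 95.5 [np.float64(1.147)] [-0.13 -2.3  -0.  ]
96 95.5 [np.float64(1.12)] [-0.1  -2.63 -0.  ]
98 95.5 [np.float64(1.092)] [-0.07 -2.96 -0.  ]
100 95.5 [np.float64(1.064)] [-0.02 -3.29 -0.  ]
```

>>> arm_command --pt "-0.02 -0.3 0 0 0.1" --pt "-0.07 -0.63 0 0 0.1" --pt "-0.1 -0.96 0 0 0.1" --pt "-0.13 -1.3 0 0 0.1" --pt "-0.14 -1.63 0 0 0.1" --pt "-0.14 -1.96 0 0 0.1" --pt "-0.13 -2.3 0 0 0.1" --pt "-0.1 -2.63 0 0 0.1" --pt "-0.07 -2.96 0 0 0.1" --pt "-0.02 -3.29 0 0 0.1"

```text
time: 27.5
tool_pos: [518.3, 214.8, 302.1]
tcp_rot: [1.473, 1.553, -0.096]
contact_force: [-0.8, -0.1, -5.0]
grip_width: 12.7
```

```bash
python3 -c "
from k import *
st()
arc(range(102,121,2),[95,94.5,94,93.5,93,92.5,92,92,92,92])
c=cam('scene','pics/s22.png')"
```

```text
t 27.5 g [521.  214.5 142.9] r 95.4 ang 100.2 lid [np.float64(1.061)] F [-0.8 -0.1 -5. ] Fr -4.7 Ft 1.7 w 12.7
102 95 [np.float64(1.034)] [ 0.09 -0.28 -0.  ]
104 94.5 [np.float64(1.004)] [ 0.21 -0.59 -0.  ]
106 94 [np.float64(0.974)] [ 0.34 -0.9  -0.  ]
108 93.5 [np.float64(0.944)] [ 0.48 -1.2  -0.  ]
110 93 [np.float64(0.913)] [ 0.63 -1.5  -0.  ]
112 92.5 [np.float64(0.883)] [ 0.78 -1.78 -0.  ]
114 92 [np.float64(0.853)] [ 0.95 -2.06 -0.  ]
116 92 [np.float64(0.823)] [ 1.08 -2.36 -0.01]
118 92 [np.float64(0.792)] [ 1.22 -2.65 -0.01]
120 92 [np.float64(0.762)] [ 1.37 -2.93 -0.01]
```

View pics/s22.png

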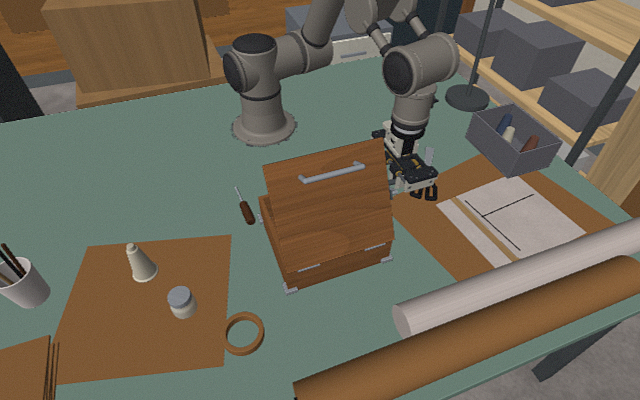

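The lid is following the pin down, at about 1.06 rad in the picture.

>>> arm_command --pt "0.09 -0.28 0 0 0.1" --pt "0.21 -0.59 0 0 0.1" --pt "0.34 -0.9 0 0 0.1" --pt "0.48 -1.2 0 0 0.1" --pt "0.63 -1.5 0 0 0.1" --pt "0.78 -1.78 0 0 0.1" --pt "0.95 -2.06 0 0 0.1" --pt "1.08 -2.36 0 0 0.1" --pt "1.22 -2.65 0 0 0.1" --pt "1.37 -2.93 0 0 0.1"

```text
time: 28.55
tool_pos: [488.4, 214.8, 287.6]
tcp_rot: [1.46, 1.555, -0.109]
contact_force: [-2.6, 0.9, -5.5]
grip_width: 13.0
```

```bash
python3 -c "
from k import *
st()
arc(range(122,141,2),[91.5,91,91,90.5,90,90,89.5,89,89,89])"
```

```text
t 28.55 g [490.9 214.5 128.4] r 92.3 ang 120.7 lid [np.float64(0.751)] F [-2.6  0.9 -5.5] Fr -3.5 Ft 5.1 w 13.0
122 91.5 [np.float64(0.731)] [ 0.18 -0.14 -0.  ]
124 91 [np.float64(0.7)] [ 0.39 -0.38 -0.  ]
126 91 [np.float64(0.669)] [ 0.57 -0.65 -0.  ]
128 90.5 [np.float64(0.638)] [ 0.8  -0.87 -0.  ]
130 90 [np.float64(0.607)] [ 1.03 -1.09 -0.  ]
132 90 [np.float64(0.575)] [ 1.23 -1.33 -0.  ]
134 89.5 [np.float64(0.544)] [ 1.48 -1.53 -0.01]
136 89 [np.float64(0.513)] [ 1.73 -1.72 -0.01]
138 89 [np.float64(0.48)] [ 1.96 -1.94 -0.01]
140 89 [np.float64(0.447)] [ 2.19 -2.14 -0.01]
```

>>> arm_command --pt "0.18 -0.14 0 0 0.1" --pt "0.39 -0.38 0 0 0.1" --pt "0.57 -0.65 0 0 0.1" --pt "0.8 -0.87 0 0 0.1" --pt "1.03 -1.09 0 0 0.1" --pt "1.23 -1.33 0 0 0.1" --pt "1.48 -1.53 0 0 0.1" --pt "1.73 -1.72 0 0 0.1" --pt "1.96 -1.94 0 0 0.1" --pt "2.19 -2.14 0 0 0.1"

```text
time: 29.55
tool_pos: [466.7, 214.8, 265.0]
tcp_rot: [1.447, 1.556, -0.122]
contact_force: [-6.0, 0.9, -4.3]
grip_width: 13.1
```

```bash
python3 -c "
from k import *
st()
arc(range(142,161,2),[88.5,88.5,88,88,88,87.5,87,87,86.5,86.5])
c=cam('scene','pics/s23.png');crop(c['frame'],'pics/s23c.png',220,90,240,180,3)"
```

```text
t 29.55 g [468.9 214.6 105.8] r 89.4 ang 140.6 lid [np.float64(0.435)] F [-6.   0.9 -4.3] Fr 1.9 Ft 7.1 w 13.1
142 88.5 [np.float64(0.416)] [ 0.23 -0.07 -0.  ]
144 88.5 [np.float64(0.382)] [ 0.47 -0.26 -0.  ]
146 88 [np.float64(0.351)] [ 0.75 -0.4  -0.  ]
148 88 [np.float64(0.315)] [ 1.01 -0.57 -0.  ]
150 88 [np.float64(0.279)] [ 1.27 -0.73 -0.  ]
152 87.5 [np.float64(0.248)] [ 1.56 -0.84 -0.  ]
154 87 [np.float64(0.216)] [ 1.85 -0.94 -0.  ]
156 87 [np.float64(0.178)] [ 2.13 -1.07 -0.01]
158 86.5 [np.float64(0.145)] [ 2.42 -1.15 -0.01]
160 86.5 [np.float64(0.104)] [ 2.7  -1.26 -0.01]
```

View pics/s23c.png

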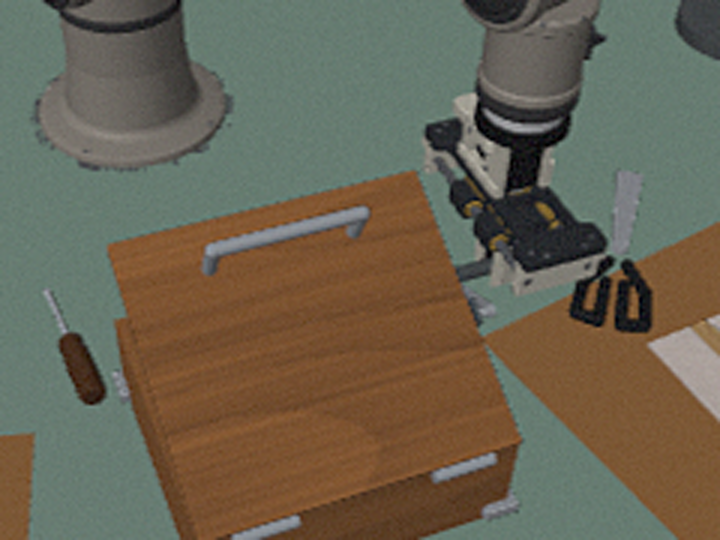

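>>> arm_command --pt "0.23 -0.07 0 0 0.1" --pt "0.47 -0.26 0 0 0.1" --pt "0.75 -0.4 0 0 0.1" --pt "1.01 -0.57 0 0 0.1" --pt "1.27 -0.73 0 0 0.1" --pt "1.56 -0.84 0 0 0.1" --pt "1.85 -0.94 0 0 0.1" --pt "2.13 -1.07 0 0 0.1" --pt "2.42 -1.15 0 0 0.1" --pt "2.42 -1.15 0 0 0.1"

```text
time: 30.6
tool_pos: [452.2, 215.0, 238.5]
tcp_rot: [0.935, 1.566, -0.635]
contact_force: [-14.2, 5.0, -5.2]
grip_width: 12.8
```

```bash
python3 -c "
from k import *
st()
arc([159,160,161,162,163,164,165,166],[86.3,86.2,86,85.8,85.6,85.4,85.2,85])
"
```

```text
t 30.6 g [452.8 214.6  79.3] r 90.4 ang 160.4 lid [] F [-14.2   5.   -5.2] Fr 11.6 Ft 9.7 w 12.8
159 86.3 [np.float64(0.129)] [-0.06  0.46  0.  ]
160 86.2 [np.float64(0.11)] [0.08 0.42 0.  ]
161 86 [np.float64(0.092)] [ 0.23  0.38 -0.  ]
162 85.8 [np.float64(0.074)] [ 0.38  0.36 -0.  ]
163 85.6 [np.float64(0.057)] [ 0.53  0.33 -0.  ]
164 85.4 [np.float64(0.039)] [ 0.68  0.31 -0.  ]
165 85.2 [np.float64(0.02)] [ 0.82  0.28 -0.  ]
166 85 [np.float64(0.001)] [ 0.97  0.27 -0.  ]
```

```bash
python3 -c "
from k import *
c=cam('scene','pics/s24.png');crop(c['frame'],'pics/s24c.png',220,130,200,150,4)
c=cam('top','pics/t24.png');crop(c['frame'],'pics/t24c.png',200,115,160,120,5);st()"
```

```text
t 30.7 g [452.8 214.7  79.4] r 90.5 ang 160.3 lid [] F [-14.9   4.5  -5.3] Fr 12.3 Ft 10.0 w 12.9
```

View pics/s24c.png

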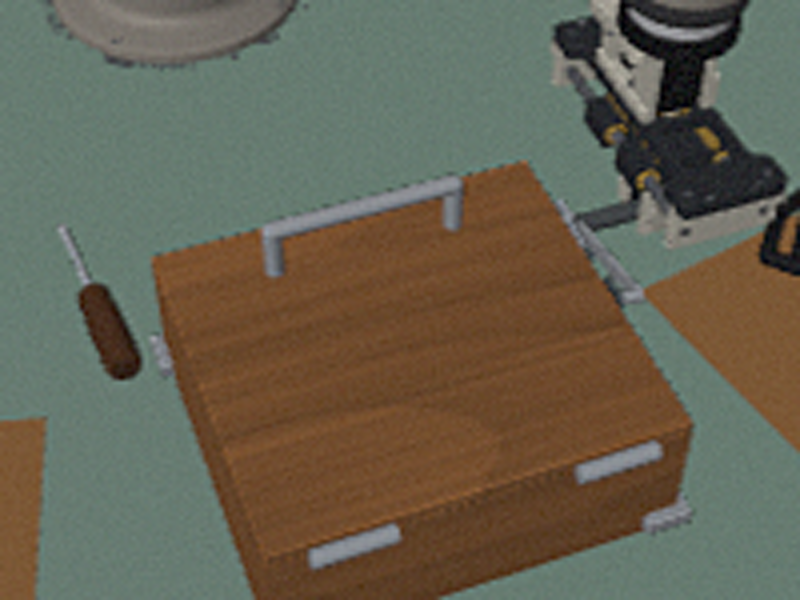

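View pics/t24c.png

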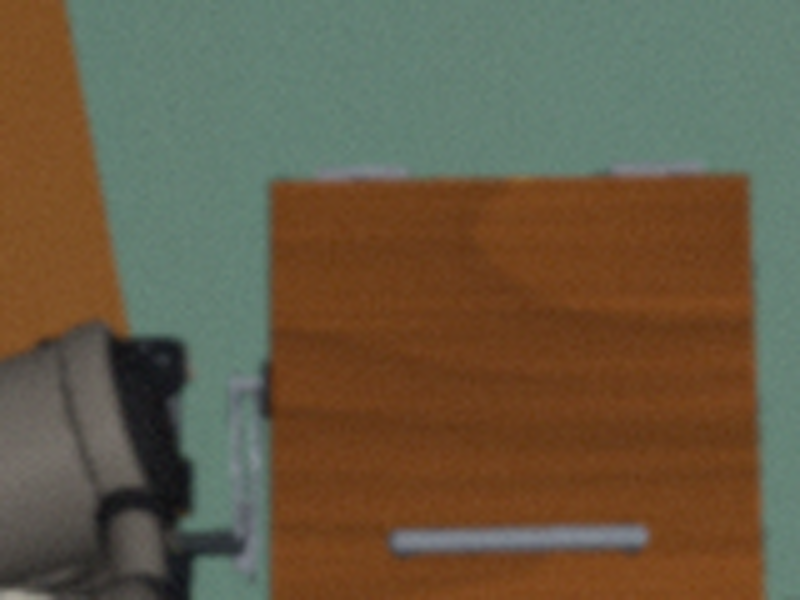

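>>> arm_command --pt "0.2 0.05 0 0 0.1" --pt "0.4 0.1 0 0 0.1" --pt "0.6 0.2 0 0 0.1" --pt "0.6 0.2 0 0 0.1"

```text
time: 31.1
tool_pos: [453.8, 215.3, 232.8]
tcp_rot: [0.808, 1.568, -0.762]
contact_force: [-8.3, 1.1, 1.5]
grip_width: 12.9
```

```bash
python3 -c "
from k import *
st()"
```

```text
t 31.1 g [454.2 214.9  73.6] r 87.4 ang 163.6 lid [np.float64(-0.024)] F [-8.3  1.1  1.5] Fr 8.3 Ft 0.9 w 12.9
```

>>> arm_command --pt "0.15 0.1 0 0 0.1" --pt "0.25 0.15 0 0 0.1" --pt "0.25 0.15 0 0 0.1"

```text
time: 31.4
tool_pos: [454.7, 215.6, 231.0]
tcp_rot: [0.609, 1.569, -0.961]
contact_force: [-11.2, 2.6, 6.8]
grip_width: 12.8
```

```bash
python3 -c "
from k import *
st()
c=cam('scene','pics/s25.png');crop(c['frame'],'pics/s25c.png',220,130,200,150,4)
s0=cv2.imread('pics/scene0.png');crop(s0,'pics/s0c.png',220,130,200,150,4)"
```

```text
t 31.4 g [454.8 215.4  71.8] r 86.2 ang 164.7 lid [np.float64(-0.006)] F [-11.2   2.6   6.8] Fr 12.6 Ft -3.6 w 12.8
```

View pics/s25c.png

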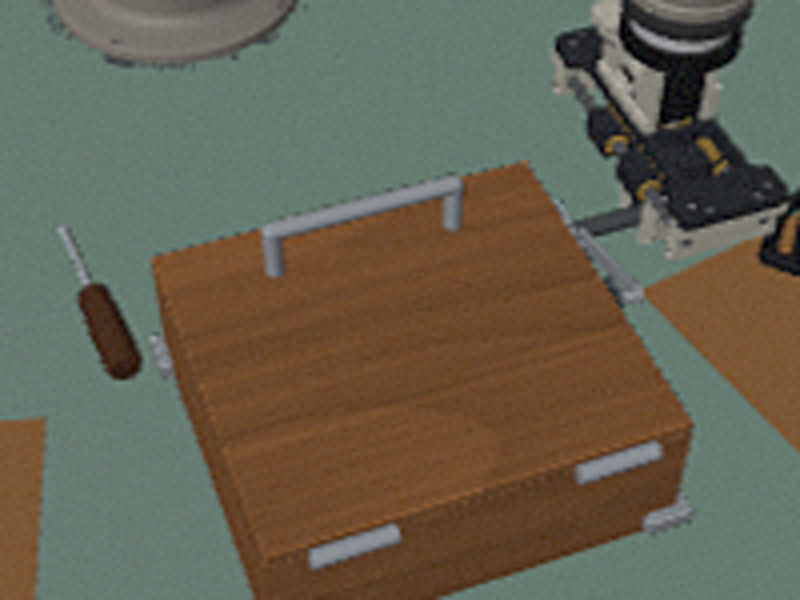

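View pics/s0c.png

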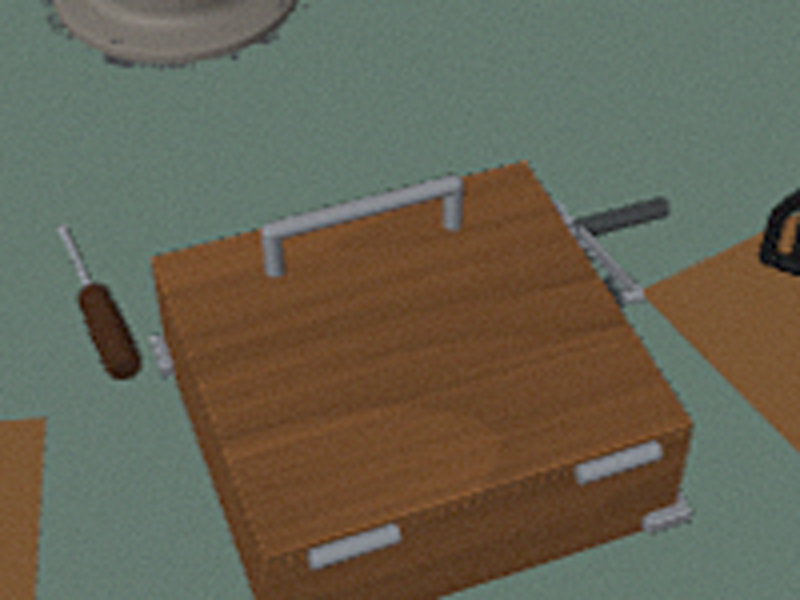

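The lid outline matches the starting picture, e.g. corner (525,162) and bar end (270,230). I'll release and withdraw.

>>> arm_command --pt "0 -0.05 0 0 0.1" --pt "0 -0.05 0 0 0.4" --pt "0 -0.05 0 0 0.4" --pt "0 -0.05 0 0 0.4" --pt "0 -0.05 0 0 0.4" --pt "-2 -0.05 0 0 0.4" --pt "-5 0 -1 0 0.4" --pt "-9 0 -1 0 0.4" --pt "-13 0 -1 0 0.4" --pt "-13 0 -1 0 0.4"

```text
time: 32.45
tool_pos: [455.8, 226.3, 366.5]
tcp_rot: [1.727, 1.558, 0.157]
contact_force: [0.3, 0.6, -0.1]
grip_width: 36.7
```

```bash
python3 -c "
from k import *
st()
c=cam('scene','pics/s26.png');t=cam('top','pics/t26.png')
s0=cv2.imread('pics/scene0.png')
d=cv2.absdiff(c['frame'],s0).max(2); d=cv2.GaussianBlur(d,(5,5),0)
cv2.imwrite('pics/d26.png',np.vstack([c['frame'][100:400],cv2.cvtColor(np.uint8(np.clip(d.astype(int)*4,0,255)),cv2.COLOR_GRAY2BGR)[100:400]]))"
```

```text
t 32.45 g [457.8 226.6 207.3] r 177.5 ang 116.9 lid [] F [ 0.3  0.6 -0.1] Fr -0.2 Ft -0.3 w 36.7
```

View pics/d26.png

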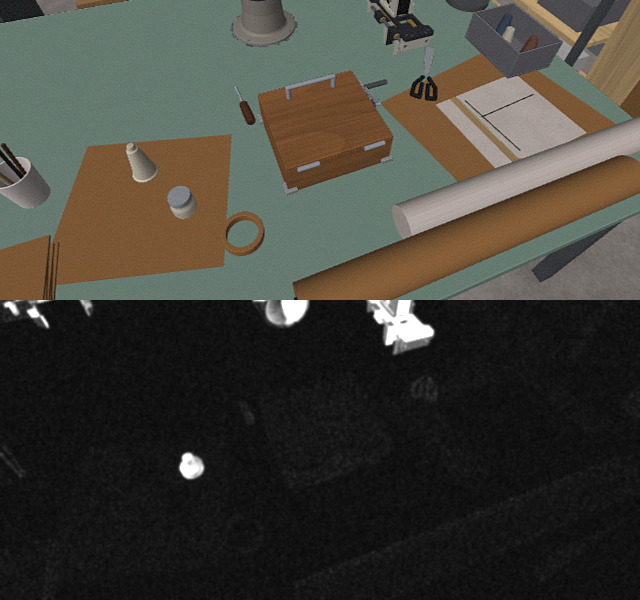

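The difference picture shows only the arm and the missing weight. The lid, pin, and every bystander match the start. I'm handing in.

```bash
python3 -c "
from plant import bot
print(bot.close_job())"
```

```text
the job is handed in; nothing more can be done
None
```

The job is handed in at about 32.5 s of the 72 s allowed. The weight is in the front compartment and the lid is shut. No verdict was reported.

- **Raising the lid:** I lifted it by the bar until the taut stay was felt at about 6.5 N, at roughly 1.52 rad. It then settled onto the lock at about 1.33 rad and stood by itself with the hand off. While I was finding the rest point, the bar force briefly reached 11 N.
- **Placing the weight:** It touched down on the compartment floor near its middle. The top camera then showed it standing upright after release.
- **Closing the chest:** I pulled the pin out about 11 mm and met the slot stop at about 6 N. I then eased back, folded the knee and carried it round the foot to shut. Forces on the tool stayed below about 17 N.

**Last checks:** The final scene picture differs from the first one only where the arm is and where the weight stood. The lid looks fully shut, the bystanders have not moved, and the tool force is zero.

**Not directly confirmed:** I could not see the weight after the lid came down. Near the end the pin stood 3 to 4 mm farther from the foot than I had commanded, because the lid was pushing it outward within the slot's play. It came back to about 1 mm as the lid seated.

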